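# Press change-over: file two format plates, hold the long one in the code reader

### The job

Take the two shorter format plates off the round stand, file each upright and fully down in the rack row cut to its own length, and let go of them. Then take the longest plate, find its frosted coded end by the small corner notch, and slide that end into the mouth of the sloping code reader with the label side up and the notch on the upper edge, fully home against the spring follower. Finish while still gripping it there, because the spring pushes it out when it is let go, and leave the bottle, carton, cup, spinner and marker where they are.

Things in the scene. Friction and masses are not known exactly. Their poses are not given: they have to be found in the camera images.
- plate_short: aluminium plate 60 mm long, 36 wide, 8 thick, 48 g, on a long edge in a stand channel. Origin: middle of its lower edge; x along it, z up. Coded end +x: 9x9 mm square notch through its upper (+x, +z) corner; its +y face is the label, a pale frosted field 21 mm long with etched dots. -x end and -y face plain. Label towards you, notched edge up: notch at upper left
- plate_middle: aluminium plate 80 mm long, 36 wide, 8 thick, 64 g, on a long edge in a stand channel. Origin: middle of its lower edge; x along it, z up. Coded end +x: 9x9 mm square notch through its upper (+x, +z) corner; its +y face is the label, a pale frosted field 21 mm long with etched dots. -x end and -y face plain. Label towards you, notched edge up: notch at upper left
- plate_long: aluminium plate 100 mm long, 36 wide, 8 thick, 65 to 105 g, on a long edge in a stand channel. Origin: middle of its lower edge; x along it, z up. Coded end +x: 9x9 mm square notch through its upper (+x, +z) corner; its +y face is the label, a pale frosted field 21 mm long with etched dots. -x end and -y face plain. Label towards you, notched edge up: notch at upper left
- plate_long_code (a point): middle of the long plate's label: 17 mm from its coded end, on the +y face, 18 mm above the lower edge; axes as the plate's. The first 42 to 44 mm of the coded end go into the reader, so grip the last 40 mm of the plain end, pads on the two faces, on the upper half
- stand: round dark steel stand, 160 mm across, fixed, at any yaw; origin under its centre. Three parallel channels along its x, 46 mm apart (y = -46, 0, 46), floor at z = 10 mm, walls 13 mm high above it, 10.5 mm apart, open at the ends; one plate in each, in any order, within 3 mm of the middle
- rack: black filing rack, 40 mm deep (x), 307 long (y), 24 high, fixed, in front of the belt conveyor; origin under its centre. Three rows end to end along y, from -y (robot's right): 65, 85, 105 mm long inside, for the 60, 80, 100 mm plates, either way round. Floor z = 8 mm; 10.5 mm wide below z = 19 mm, flared above to 19.5 mm. The long row stays empty
- row_short (a point): middle of the floor of the 65 mm row; axes as the rack's, the row runs along y
- row_middle (a point): middle of the floor of the 85 mm row; axes as the rack's, the row runs along y
- reader_head: sloping head of the fixed grey code reader, right of the robot and facing it. Origin: centre of the mouth of its tunnel, 215 mm up. The plate goes in along the head's -y, its notched edge to the head's +z (45 degrees up, back towards the robot), its label to +x (45 degrees up, away from the robot): fingers point ahead and down at 45 degrees, along -z
- reader_window (a point): point under the middle of the reader's glass window, 25 mm inside the mouth, where the middle of the label belongs; axes as the head's. Tunnel 11 mm (x) by 40 mm (z), flared to 22 by 51 mm over the 8 mm before the mouth. The reader's camera stands over the window, up to 70 mm to +x; the space before the mouth (+y) is free; the heaped bowls mid-table are 185 mm tall
- follower (a joint): spring slider in the tunnel, m: 0 when empty, its face 30 mm in; the plate pushes it along the head's -y. 0.014 fully home, where the notch's shoulder meets a fixed key in the tunnel's +z corner (the key begins 35 mm in, so any other end or side stops at 0.005). Spring 2 N at 0, 4 N at 0.014
- oil_bottle: bystander, sizes in mm: dropper oil bottle, 49 mm across, 150 tall, red tip; origin under its centre
- bearing_carton: bystander, sizes in mm: small pale carton, 60x85x45; origin under its centre
- measuring_cup: bystander, sizes in mm: open steel cup, 54 across, 70 tall; origin under its centre
- spinner_a: bystander, sizes in mm: six-armed fidget spinner lying flat, 82x94x15; origin under its centre
- marker: bystander, sizes in mm: felt marker lying flat, 16x122x16; origin under its centre

How it is judged (in metres and radians):
On the way, in this order (a step that is already met when the one before it is completed fails the run):
1. the short and the middle plate each stand fully down in the row of their own length, let go (horizontal distance between plate_short and row_short below 0.006 m and z of plate_short in the frame of row_short below 0.004 m and angle between each of plate_short, plate_middle's own z axis and vertical below 0.2 rad and contact force between the fingers and plate_short below 0.2 N and horizontal distance between plate_middle and row_middle below 0.006 m and z of plate_middle in the frame of row_middle below 0.004 m and contact force between the fingers and plate_middle below 0.2 N), for 0.2 s.
2. the long plate is fully home in the reader, label under the window, held by the fingers (value of joint follower above 0.01 m and distance between plate_long_code and reader_window below 0.007 m and contact force between the fingers and plate_long above 1 N), for 0.2 s.
At the end, for the whole second after the job is handed in: Short and middle plate stand in their own rows (within 6 mm of the middle, bottom within 4 mm of the floor, under 0.2 rad tilt), not touched; long plate at rest in the reader, gripped, follower past 0.010, label within 7 mm of the window point (all of step 1 and all of step 2 and linear speed of plate_long below 0.02 m/s); the arm keeps its last pose, push and grip.
It fails at once if oil bottle pushed more than 30 mm (distance of oil_bottle from where it was at the start of the episode above 0.03 m).
It fails at once if bearing carton pushed more than 30 mm (distance of bearing_carton from where it was at the start of the episode above 0.03 m).
It fails at once if measuring cup pushed more than 30 mm (distance of measuring_cup from where it was at the start of the episode above 0.03 m).
It fails at once if spinner a pushed more than 30 mm (distance of spinner_a from where it was at the start of the episode above 0.03 m).
It fails at once if marker pushed more than 30 mm (distance of marker from where it was at the start of the episode above 0.03 m).
It also fails if it takes over 69 s, if anything falls off the work surface, if the arm or the gripper's body presses on something with over 40 N, if the wrist force passes 120 N, or if a joint passes its speed limit or range.

### The arm

A 6-joint arm with a two-finger parallel gripper is mounted at the origin on a cart in front of the work surface, level with it; the furniture and walls round the work are solid. World frame = base frame: x ahead of the robot, y to its left, z up, the work surface at z = 0. Lengths are in m, angles in degrees, forces in N, time in s.
With the tool pointing down it reaches from about 0.3 to 0.75 m from the base axis. Payload 8.5 kg.
Tool frame: the origin (TCP) lies between the finger pads; the fingertips stand 22 mm ahead of it and the grasp point (between the pads) lies 3 mm ahead of it (env.nose_length is the distance from the TCP to the fingertips, in m); z points along the fingers, x is the direction in which the jaws open and shut, and the axes are right-handed (so a half turn about z gives the same grasp; the last joint's range is limited). The gripper opens to 85 mm and grips with 20 to 120 N. Pads are 22 mm wide; open, the fingers measure 114 mm over their backs; the gripper's body (76 mm by 85 mm) begins 54 mm behind the grasp point. The pads swing forward as they close: fully open they stand 13 mm farther back than shut.
Start: joints at [50.804, 21.807, 74.336, -0, 83.858, -12.336], TCP at [0.248, 0.491, 0.253] pointing down, gripper open.
Joint ranges: [-178.18, 178.18], [-50.72, 133.34], [12.68, 142.11], [-81.47, 261.47], [9.98, 163.14], [-165.26, 165.26]. Speed limits (degrees/s): [136.94, 136.94, 180, 180, 180, 180].

### API

Orientations are given as a 3x3 rotation matrix whose columns are the frame's x, y, z axes.
In Python, from rig import env gives the robot as it stands.
- The arm moves only by the tool arm_command, never from a script. Its argument "steps" is a list of rows, each an object with "delta_pos": the shift along the world's x, y, z in mm, a list of three; "dr": the turn, a rotation vector about the world's x, y, z in degrees, a list of three. In form: [{"delta_pos": [dx, dy, dz], "dr": [wx, wy, wz]}, ...]. A call has 1 to 20 rows; each row shifts and turns the commanded pose from where the row before left it; what a row does not reach is not made up. A row lasts 1/10 s, in which the tool goes at most 50 mm and 8.59 degrees, less where a joint would pass 70% of its speed; a pose out of reach is approached as far as the arm can. A call with a gripper value outside its range is refused whole. "grip" is the opening, from 0 (shut) to 1 (fully open), set as the call begins (left out, the last holds). The fingers move at their own pace and stop on an object; "squeeze" is the grip in N (left out, the last holds). Time passes only in rows, so rows that do not move let the fingers close. It gives the time, the measured TCP pose, the force and the opening at its end, in the units of the state.
- env.observe(): the state, without advancing time (a new reading comes with each control period).
- env.get_image(name): name is "side" or "top" or "wrist"; returns the picture (400x640x3 uint8, blue, green, red); there is no depth.
- env.get_calibration(name): a dict with "fx", "fy", "cx", "cy" (pixels), "k1" (the pictures are not rectified: a ray, as slopes to the right and down, at radius r is drawn at 1 + k1 r^2 times it, then the intrinsics apply), "view" (4x4, takes a point from world to camera coordinates). Camera axes: x right, y up, looking along -z (the intrinsics and any distortion apply to the point x, -y, -z); pixel columns grow to the right and rows downward; lengths in m; the calibration is good to about 2 mm. A picture is of the moment at which its call begins: read the wrist's pose just before it. get_calibration takes no time and is no camera call; for the wrist camera it gives the pose at the moment of the call.
- env.close_job(): hands the job in, once; it reports no verdict.
The state is a dict: "time_s": time; "q": joint angles; "qvel": joint speeds; "joint_efforts": joint torques, N m; "position": TCP position; "tool_rot": TCP orientation; "ft_force": force on the tool from outside, world axes, zero at the start; "wrist_torque": the same for the moment, N m; "grip_width": finger opening in m.
Only numpy, scipy, OpenCV 4.12 (cv2) and the standard library are available. Lean on these libraries where they do the work, as an engineer would, in place of code of your own. Each camera call takes 0.05 s, during which the arm holds its last target. There are 200 camera calls.

## Working session

There is one attempt and no reset: what is moved stays moved. The work goes in short steps, Python scripts to look and compute and a tool call to move; the robot and the scene stay as the last step left them, time stands still between calls to the robot, and variables do not carry over. Pictures are saved under pics/ and viewed, about 8 in all and at most 12, crops included, and the job is handed in when it is done.

Besides the shell and the picture viewer there is one more tool, called after "Call:" as name([rows], argument=value, ...), one row to a line, values as JSON. arm_command: Moves the arm, as the interface text tells. Its arguments: {"type":"object","properties":{"steps":{"type":"array"},"grip":{"type":"number"},"squeeze":{"type":"number"}},"required":["steps"]}

```bash
ls; mkdir -p pics; cat > h.py <<'E'
import numpy as np, cv2
from rig import env
def proj(P,c):
    P=np.atleast_2d(P); V=np.array(c["view"]); p=P@V[:3,:3].T+V[:3,3]
    s=np.c_[p[:,0]/-p[:,2], -p[:,1]/-p[:,2]]; r2=(s**2).sum(1,keepdims=True); s=s*(1+c["k1"]*r2)
    return np.c_[s[:,0]*c["fx"]+c["cx"], s[:,1]*c["fy"]+c["cy"]]
def ray(uv,c):
    d=np.array([(uv[0]-c["cx"])/c["fx"],(uv[1]-c["cy"])/c["fy"]]); s=d.copy()
    for _ in range(20): s=d/(1+c["k1"]*(s@s))
    V=np.array(c["view"]); R=V[:3,:3]; o=-R.T@V[:3,3]
    return o, R.T@np.array([s[0],-s[1],-1])
def atz(uv,z,c):
    o,d=ray(uv,c); return o+d*(z-o[2])/d[2]
def crop(img,x0,y0,x1,y1,s,name):
    cv2.imwrite("pics/"+name,cv2.resize(img[y0:y1,x0:x1],None,fx=s,fy=s,interpolation=cv2.INTER_CUBIC))
E
python3 - <<'E'
from h import *
import pickle
np.set_printoptions(precision=4,suppress=True)
d={}
for n in ["side","top","wrist"]:
    c=env.get_calibration(n); im=env.get_image(n); d[n]=(c,im); cv2.imwrite(f"pics/{n}0.png",im); V=np.array(c["view"]);print(n,c["fx"],c["k1"],-V[:3,:3].T@V[:3,3],-V[2,:3])
pickle.dump(d,open("d0.pkl","wb"))
print(env.observe(), env.nose_length)
E
```

```text
pics
side 369.5234262664336 -0.0759189306874226 [-0.2977  1.2647  0.7846] [ 0.496  -0.7649 -0.4109]
top 393.84741509927034 0.02122904890319888 [0.375  0.0746 1.4729] [ 0.0828 -0.0147 -0.9965]
wrist 287.2773716259141 0.01045037706555531 [0.1744 0.5284 0.3735] [ 0.2837 -0.1451 -0.9479]
{'time_s': 0.15, 'q': array([ 50.8037,  21.8318,  74.3727,   0.0008,  83.8578, -12.3361]), 'qvel': array([ 0.0624, -0.1132, -0.1377, -0.0245, -0.0521, -0.1051]), 'joint_efforts': array([  0.0016, -44.8627, -23.1342,  -0.0002,   0.0039,   0.    ]), 'position': array([0.2484, 0.4905, 0.2529]), 'tool_rot': array([[ 0.4518,  0.8921, -0.0007],
       [ 0.8921, -0.4518, -0.0008],
       [-0.0011, -0.0002, -1.    ]]), 'ft_force': array([ 0.0575,  0.8579, -0.9976]), 'wrist_torque': array([-0.0301,  0.0175, -0.0321]), 'grip_width': 0.08556490570113717} 0.022
```

View pics/top0.png

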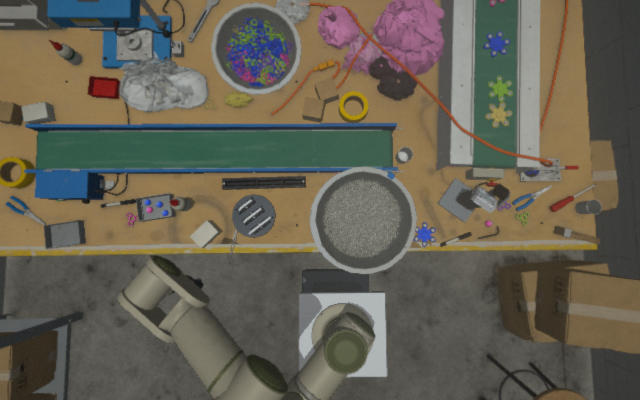

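View pics/side0.png

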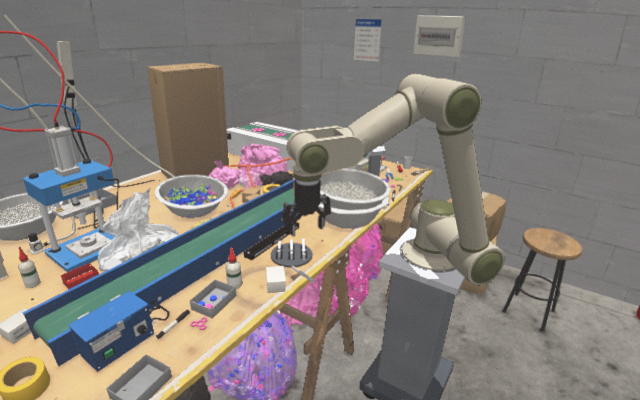

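```bash
python3 - <<'E'
from h import *
import pickle
np.set_printoptions(precision=4,suppress=True)
d=pickle.load(open("d0.pkl","rb")); c,im=d["top"]
a=cv2.resize(im[170:250,215:315],None,fx=7.5,fy=7.5,interpolation=cv2.INTER_CUBIC)[:, :750]
cv2.imwrite("pics/st.png",a)
b=cv2.resize(im[160:230,430:520],None,fx=8,fy=8,interpolation=cv2.INTER_CUBIC);cv2.imwrite("pics/rd.png",b)
for uv,z in [((254,215),.01),((222,183),.024),((305,182),.024),((465,195),.215),((363,220),.185),((345,350),0),((363,272),.185)]: print(uv,atz(uv,z,c))
E
```

```text
(254, 215) [0.4372 0.3219 0.01  ]
(222, 183) [0.5556 0.4376 0.024 ]
(305, 182) [0.557  0.1321 0.024 ]
(465, 195) [ 0.4869 -0.3895  0.215 ]
(363, 220) [ 0.4102 -0.0632  0.185 ]
(345, 350) [-0.055  -0.0092  0.    ]
(363, 272) [ 0.2424 -0.0603  0.185 ]
```

View pics/st.png

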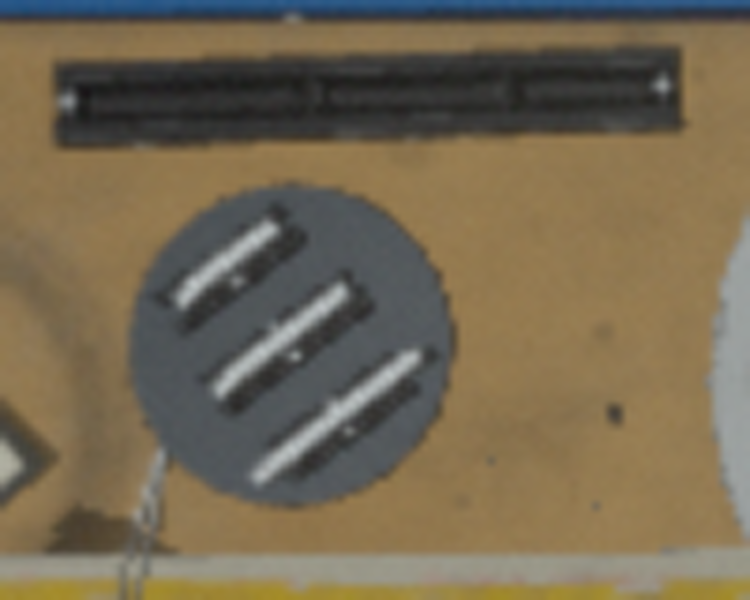

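View pics/rd.png

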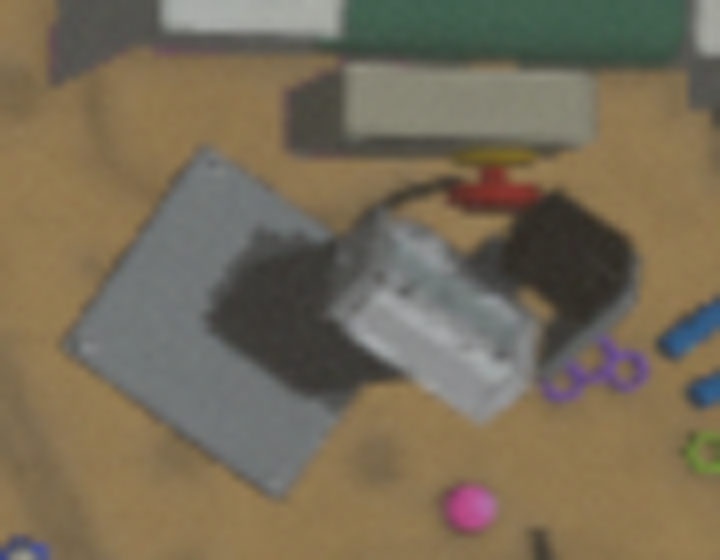

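View pics/wrist0.png

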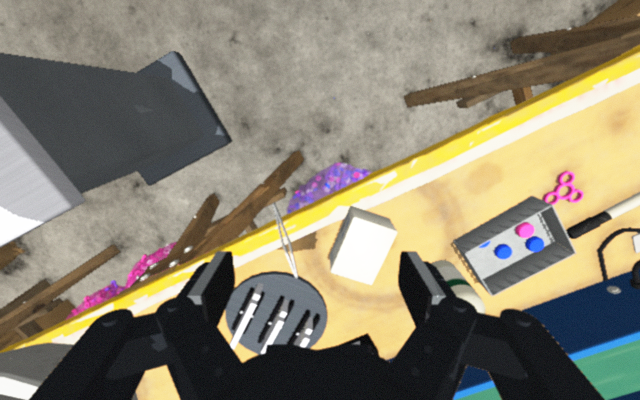

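Pictures so far: 5. They show the stand centre at top-view px (254,216), with the long plate nearest the robot, the middle plate in the centre and the short plate at the far side. The rack runs from (222,183) to (305,182). The reader head is around (487,205). Next I'll move over the stand for a close look.

Call:
arm_command([
  {"delta_pos": [18, -16, -9], "dr": [0, 0, -3]},
  {"delta_pos": [22, -20, -12], "dr": [0, 0, -4]},
  {"delta_pos": [22, -20, -12], "dr": [0, 0, -4]},
  {"delta_pos": [22, -20, -12], "dr": [0, 0, -4]},
  {"delta_pos": [22, -20, -12], "dr": [0, 0, -4]},
  {"delta_pos": [22, -20, -12], "dr": [0, 0, -4]},
  {"delta_pos": [22, -20, -12], "dr": [0, 0, -3]},
  {"delta_pos": [20, -16, -12], "dr": [0, 0, 0]},
  {"delta_pos": [10, -8, 0], "dr": [0, 0, 0]},
  {"delta_pos": [0, 0, 0], "dr": [0, 0, 0]},
  {"delta_pos": [0, 0, 0], "dr": [0, 0, 0]},
])

```text
time_s: 1.25
position: [0.4281, 0.3312, 0.1609]
tool_rot: [[0.797, 0.604, 0.0], [0.604, -0.797, 0.001], [0.001, -0.0, -1.0]]
ft_force: [-0.1, 1.0, -0.2]
grip_width: 0.0852
```

```bash
python3 - <<'E'
from h import *
import pickle
np.set_printoptions(precision=4,suppress=True)
o=env.observe();c=env.get_calibration("wrist"); im=env.get_image("wrist"); pickle.dump((c,im,o),open("w1.pkl","wb"))
cv2.imwrite("pics/w1.png",cv2.resize(im,None,fx=1.25,fy=1.25,interpolation=cv2.INTER_CUBIC)); print(o["time_s"],o["position"],o["tool_rot"],o["q"])
E
```

```text
1.25 [0.4281 0.3312 0.1609] [[ 0.797   0.6039  0.0003]
 [ 0.6039 -0.797   0.0005]
 [ 0.0006 -0.0002 -1.    ]] [ 25.1809  25.837   84.2383   0.0203  69.8937 -11.9786]
```

View pics/w1.png

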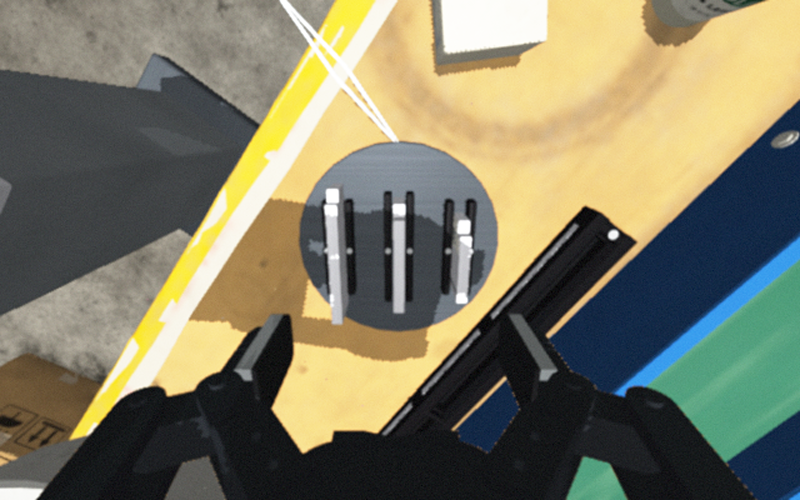

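```bash
python3 - <<'E'
from h import *
import pickle
c,im,o=pickle.load(open("w1.pkl","rb"))
crop(im,235,110,405,265,4.7,"w1c.png")
E
```

```text
(no output)
```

View pics/w1c.png

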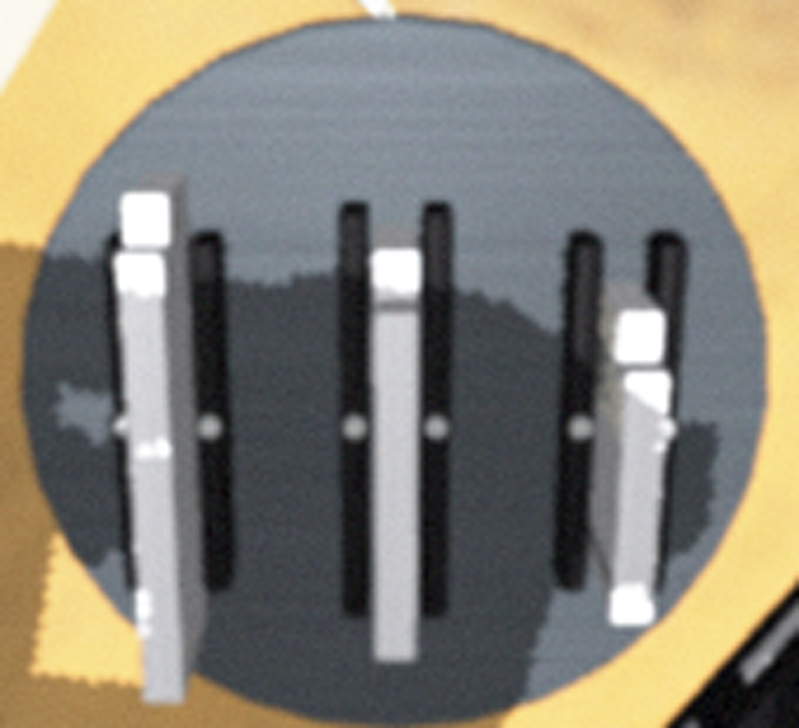

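```bash
python3 - <<'E'
from h import *
import pickle
np.set_printoptions(precision=4,suppress=True)
c,im,o=pickle.load(open("w1.pkl","rb"))
W=lambda u,v,z:atz((u/4.7+235-.4,v/4.7+110-.4),z,c)
for n,a,b,L in [("long",(163,700),(140,253),100),("mid",(394,660),(397,308),80),("short",(632,625),(648,372),60)]:
    A=W(*a,.046);B=W(*b,.046);d=B-A;l=np.hypot(*d[:2]);u=d/l; print(n,A,B,l*1e3,"yaw",np.degrees(np.arctan2(u[1],u[0])),"mid",A+u*L/2e3)
for p in [(210,427),(354,427),(436,427),(580,427)]: print("screw",W(*p,.023))
for z in (0,.01,): print("circ",(W(23,350,z)+W(768,350,z))/2,W(395,15,z),W(395,722,z), np.linalg.norm(W(23,350,z)-W(768,350,z)))
Wf=lambda u,v,z:atz((u/1.25-.1,v/1.25-.1),z,c)
A,B,C,S=[Wf(*p,.024) for p in [(588,207),(635,240),(383,432),(613,235)]]
print("rack",A,B,C,S,np.linalg.norm(A-B))
for q in [A,B]:
    d=(A-C)[:2]; print(np.degrees(np.arctan2(-d[0],d[1])))
c,_=pickle.load(open("d0.pkl","rb"))["top"]
T=lambda u,v,z:atz((u/7.5+215-.45,v/7.5+170-.45),z,c)
P=[T(*p,.024) for p in [(57,65),(57,145),(682,50),(682,128)]]; print(np.array(P),np.mean(P,0)); 
D=[T(*p,.024) for p in [(68,100),(662,85)]];print("dots",D, np.mean(D,0)); d=D[0]-D[1];print(np.degrees(np.arctan2(-d[0],d[1])))
print("stand",T(292,344,.01))
for n,p in [("long",(338,417)),("mid",(281,340)),("short",(228,265))]: print(n,T(*p,.046))
E
```

```text
long [0.4285 0.258  0.046 ] [0.3743 0.3304 0.046 ] 90.3559900517983 yaw 126.80906767476755 mid [0.3985 0.2981 0.046 ]
mid [0.4596 0.2929 0.046 ] [0.4168 0.35   0.046 ] 71.36456903301259 yaw 126.9038755301534 mid [0.4356 0.3249 0.046 ]
short [0.4919 0.327  0.046 ] [0.4606 0.3681 0.046 ] 51.6056696345128 yaw 127.30050955776082 mid [0.4737 0.3509 0.046 ]
screw [0.4054 0.3025 0.023 ]
screw [0.4288 0.3202 0.023 ]
screw [0.442  0.3303 0.023 ]
screw [0.4654 0.348  0.023 ]
circ [0.4298 0.333  0.    ] [0.3873 0.3886 0.    ] [0.4859 0.2594 0.    ] 0.16168928193947915
circ [0.428  0.3353 0.01  ] [0.387  0.3889 0.01  ] [0.4821 0.2643 0.01  ] 0.15594702982272873
rack [0.5248 0.436  0.024 ] [0.5714 0.4397 0.024 ] [0.5308 0.177  0.024 ] [0.5554 0.4324 0.024 ] 0.046791456679614915
1.338979367551485
1.338979367551485
[[0.5733 0.4373 0.024 ]
 [0.5338 0.4368 0.024 ]
 [0.5786 0.1302 0.024 ]
 [0.5398 0.1304 0.024 ]] [0.5564 0.2837 0.024 ]
dots [array([0.556 , 0.4317, 0.024 ]), array([0.5613, 0.1402, 0.024 ])] [0.5586 0.286  0.024 ]
1.0412354113371327
stand [0.4356 0.3238 0.01  ]
long [0.3989 0.2954 0.046 ]
mid [0.4361 0.323  0.046 ]
short [0.4725 0.3486 0.046 ]
```

```bash
python3 - <<'E'
from h import *
import pickle
np.set_printoptions(precision=4,suppress=True)
c,im,o=pickle.load(open("w1.pkl","rb"))
ct,_=pickle.load(open("d0.pkl","rb"))["top"]
for z in (0,.03,.06,.09,.12,.15):
    print(z,atz((254,172),z,ct)[:2],atz((800/1.25,230/1.25),z,c)[:2],atz((640/1.25,365/1.25),z,c)[:2],"foot?",atz((780/1.25,100/1.25),z,c)[:2],atz((525/1.25,345/1.25),z,c)[:2])
E
```

```text
0 [0.5993 0.3245] [0.6878 0.5287] [0.6873 0.3648] foot? [0.5897 0.5767] [0.588 0.316]
0.03 [0.5948 0.3194] [0.6547 0.5147] [0.6543 0.3683] foot? [0.5671 0.5576] [0.5656 0.3247]
0.06 [0.5902 0.3143] [0.6217 0.5007] [0.6213 0.3717] foot? [0.5445 0.5385] [0.5432 0.3334]
0.09 [0.5856 0.3093] [0.5887 0.4867] [0.5883 0.3752] foot? [0.5219 0.5194] [0.5208 0.342 ]
0.12 [0.5811 0.3042] [0.5556 0.4727] [0.5553 0.3787] foot? [0.4993 0.5003] [0.4984 0.3507]
0.15 [0.5765 0.2991] [0.5226 0.4587] [0.5224 0.3822] foot? [0.4767 0.4812] [0.476  0.3594]
```

Call:
arm_command([
  {"delta_pos": [10, -12, 5], "dr": [0, 0, -4]},
  {"delta_pos": [16, -18, 5], "dr": [0, 0, -6]},
  {"delta_pos": [16, -18, 5], "dr": [0, 0, -6]},
  {"delta_pos": [16, -18, 5], "dr": [0, 0, -6]},
  {"delta_pos": [16, -18, 0], "dr": [0, 0, -6]},
  {"delta_pos": [16, -18, 0], "dr": [0, 0, -5]},
  {"delta_pos": [16, -18, 0], "dr": [0, 0, -3]},
  {"delta_pos": [14, -16, 0], "dr": [0, 0, 0]},
  {"delta_pos": [9, -10, 0], "dr": [0, 0, 0]},
  {"delta_pos": [0, 0, 0], "dr": [0, 0, 0]},
  {"delta_pos": [0, 0, 0], "dr": [0, 0, 0]},
])

```text
time_s: 2.4
position: [0.5569, 0.1855, 0.1804]
tool_rot: [[1.0, 0.021, -0.0], [0.021, -1.0, 0.0], [-0.0, -0.0, -1.0]]
ft_force: [-0.5, 0.3, -0.6]
grip_width: 0.0855
```

```bash
python3 - <<'E'
from h import *
import pickle
np.set_printoptions(precision=4,suppress=True)
o=env.observe();c=env.get_calibration("wrist"); im=env.get_image("wrist"); pickle.dump((c,im,o),open("w2.pkl","wb"))
cv2.imwrite("pics/w2.png",cv2.resize(im[:375,160:480],None,fx=1.6,fy=1.6,interpolation=cv2.INTER_CUBIC)); print(o["time_s"],o["position"],o["tool_rot"],o["q"])
E
```

```text
2.4 [0.5569 0.1855 0.1804] [[ 0.9998  0.0206 -0.0003]
 [ 0.0206 -0.9998  0.0003]
 [-0.0003 -0.0003 -1.    ]] [ 6.8686 28.8836 75.0522  0.0195 76.0788  5.6813]
```

View pics/w2.png

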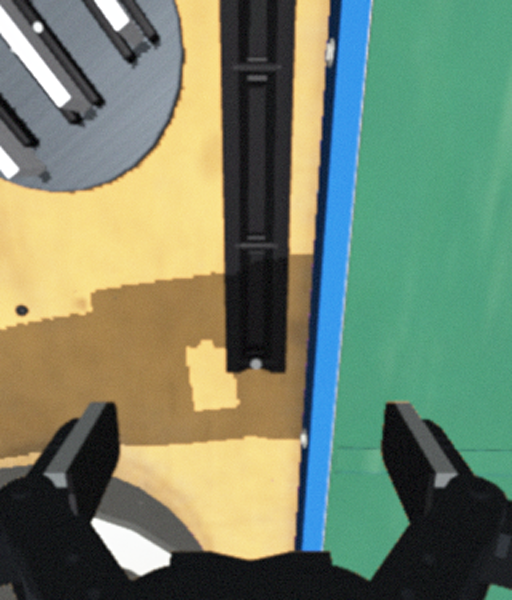

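```bash
python3 - <<'E'
from h import *
import pickle
np.set_printoptions(precision=4,suppress=True)
c,im,o=pickle.load(open("w2.pkl","rb"))
W=lambda u,v,z:atz((u/1.6+160-.2,v/1.6-.2),z,c)
for n,p in dict(endL=(227,371),endR=(286,371),dot=(256,364),d1=(257,245),d2=(257,68),l1=(223,100),r1=(293.5,100),l2=(226,300),r2=(287.5,300),rail=(318,300),rail2=(341,20)).items(): print(n,W(*p,.024)*1e3, W(*p,.088)[:2]*1e3)
g=cv2.cvtColor(im,cv2.COLOR_BGR2GRAY)
cv2.imwrite("pics/w2c.png",cv2.resize(im[0:240,285:355],(560,600*3//1),interpolation=cv2.INTER_CUBIC)[:, :])
b=im[0:240,290:350]; r=np.rot90(b); r=np.clip(r.astype(float)*2.2,0,255).astype(np.uint8); cv2.imwrite("pics/w2c.png",cv2.resize(r,None,fx=3.3,fy=5,interpolation=cv2.INTER_CUBIC))
E
```

```text
endL [541.7038 133.7485  24.    ] [544.6837 164.8491]
endR [580.9043 134.6124  24.    ] [574.8319 165.5136]
dot [560.845 139.27   24.   ] [559.4048 169.0956]
d1 [559.4432 218.353   24.    ] [558.3266 229.9165]
d2 [556.9385 313.9942  24.    ] [556.4003 303.4719]
l1 [538.6728 297.9486  24.    ] [542.3526 291.1316]
r1 [577.3936 298.7622  24.    ] [572.1319 291.7574]
l2 [540.8127 183.0859  24.    ] [543.9984 202.7934]
r2 [579.573  183.9285  24.    ] [573.808  203.4415]
rail [598.783 184.345  24.   ] [588.582  203.7618]
rail2 [600.172 337.142  24.   ] [589.6503 321.2744]
```

View pics/w2c.png

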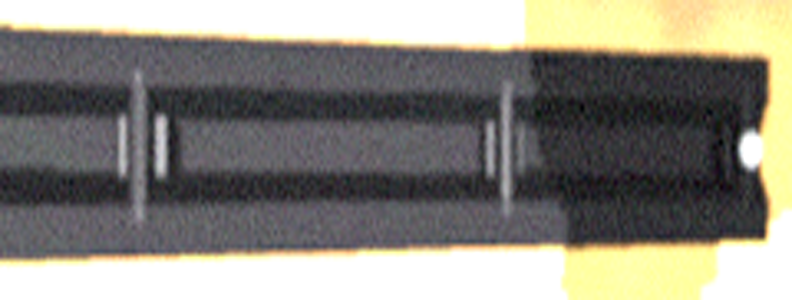

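The wrist view shows rack dividers at y≈218 and 314 mm, its end at about 133 mm, and yaw about 1.1°. That puts row_short at (559.7,178) and row_middle at (558,266). Next is the short plate.

Call:
arm_command([
  {"delta_pos": [-4, 8, -4], "dr": [0, 0, 2]},
  {"delta_pos": [-8, 16, -8], "dr": [0, 0, 4]},
  {"delta_pos": [-9, 17, -10], "dr": [0, 0, 4]},
  {"delta_pos": [-9, 17, -10], "dr": [0, 0, 4]},
  {"delta_pos": [-9, 18, -10], "dr": [0, 0, 4]},
  {"delta_pos": [-9, 18, -10], "dr": [0, 0, 4]},
  {"delta_pos": [-9, 18, -10], "dr": [0, 0, 4]},
  {"delta_pos": [-9, 18, -10], "dr": [0, 0, 4]},
  {"delta_pos": [-9, 18, -10], "dr": [0, 0, 4]},
  {"delta_pos": [-6, 12, -6], "dr": [0, 0, 1.8]},
  {"delta_pos": [-2.6, 5, -2], "dr": [0, 0, 0]},
  {"delta_pos": [0, 0, 0], "dr": [0, 0, 0]},
  {"delta_pos": [0, 0, -10], "dr": [0, 0, 0]},
  {"delta_pos": [0, 0, -15], "dr": [0, 0, 0]},
  {"delta_pos": [0, 0, -10], "dr": [0, 0, 0]},
  {"delta_pos": [0, 0, -5], "dr": [0, 0, 0]},
  {"delta_pos": [0, 0, 0], "dr": [0, 0, 0]},
  {"delta_pos": [0, 0, 0], "dr": [0, 0, 0]},
], grip=0.35, squeeze=40)

```text
time_s: 4.25
position: [0.4742, 0.3496, 0.0506]
tool_rot: [[0.799, 0.601, 0.001], [0.601, -0.799, 0.0], [0.001, 0.0, -1.0]]
ft_force: [0.1, 0.1, -0.3]
grip_width: 0.0301
```

Call:
arm_command([
  {"delta_pos": [0, 0, 0], "dr": [0, 0, 0]},
  {"delta_pos": [0, 0, 0], "dr": [0, 0, 0]},
  {"delta_pos": [0, 0, 0], "dr": [0, 0, 0]},
  {"delta_pos": [0, 0, 0], "dr": [0, 0, 0]},
  {"delta_pos": [0, 0, 0], "dr": [0, 0, 0]},
  {"delta_pos": [0, 0, 0], "dr": [0, 0, 0]},
], grip=0)

```text
time_s: 4.85
position: [0.4742, 0.3498, 0.0509]
tool_rot: [[0.799, 0.601, 0.001], [0.601, -0.799, 0.0], [0.001, 0.0, -1.0]]
ft_force: [0.3, -0.3, 5.8]
grip_width: 0.0072
```

Call:
arm_command([
  {"delta_pos": [0, 0, 10], "dr": [0, 0, 0]},
  {"delta_pos": [0, 0, 20], "dr": [0, 0, 0]},
  {"delta_pos": [0, 0, 20], "dr": [0, 0, 0]},
  {"delta_pos": [5, -10, 5], "dr": [0, 0, -2]},
  {"delta_pos": [9, -18, 0], "dr": [0, 0, -4]},
  {"delta_pos": [9, -18, 0], "dr": [0, 0, -4]},
  {"delta_pos": [9, -18, 0], "dr": [0, 0, -4]},
  {"delta_pos": [9, -18, 0], "dr": [0, 0, -4]},
  {"delta_pos": [9, -18, 0], "dr": [0, 0, -4]},
  {"delta_pos": [9, -18, 0], "dr": [0, 0, -4]},
  {"delta_pos": [9, -18, 0], "dr": [0, 0, -4]},
  {"delta_pos": [9, -18, 0], "dr": [0, 0, -4]},
  {"delta_pos": [6, -12, 0], "dr": [0, 0, -1.8]},
  {"delta_pos": [2.5, -5.8, 0], "dr": [0, 0, 0]},
  {"delta_pos": [0, 0, 0], "dr": [0, 0, 0]},
  {"delta_pos": [0, 0, 0], "dr": [0, 0, 0]},
])

```text
time_s: 6.45
position: [0.559, 0.1783, 0.1052]
tool_rot: [[1.0, 0.021, -0.001], [0.021, -1.0, 0.0], [-0.001, -0.0, -1.0]]
ft_force: [-0.1, 0.9, -0.6]
grip_width: 0.0072
```

```bash
python3 - <<'E'
from h import *
import pickle
np.set_printoptions(precision=4,suppress=True)
o=env.observe();c=env.get_calibration("wrist"); im=env.get_image("wrist"); pickle.dump((c,im,o),open("w3.pkl","wb"))
crop(im,230,80,410,330,2.4,"w3.png"); print(o["time_s"],o["position"],o["tool_rot"],o["q"])
E
```

```text
6.45 [0.559  0.1783 0.1052] [[ 0.9998  0.0208 -0.0005]
 [ 0.0208 -0.9998  0.0001]
 [-0.0005 -0.0001 -1.    ]] [ 6.1291 33.532  80.5395  0.0122 65.9577  4.9301]
```

View pics/w3.png

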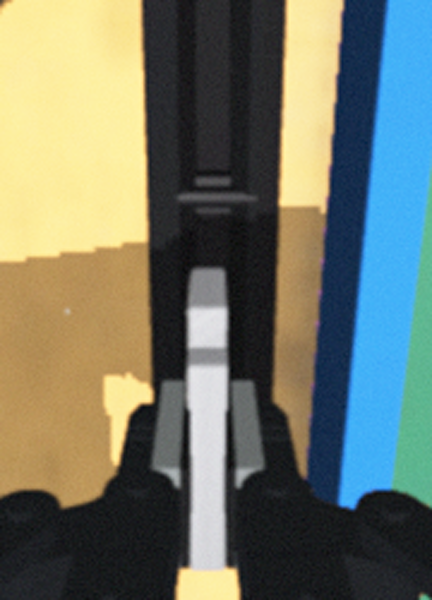

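```bash
python3 - <<'E'
from h import *
import pickle
np.set_printoptions(precision=4,suppress=True)
c,im,o=pickle.load(open("w3.pkl","rb"))
W=lambda u,v,z:atz((u/2.4+230-.3,v/2.4+80-.3),z,c)*1e3
for n,p in dict(notchend=(208,308,.0913),shoulder=(207,362,.1003),plain=(208,568,.1003),l=(150,240,.024),r=(277,240,.024),l2=(145,80,.024),r2=(284,80,.024),d1=(216,198,.024),slotl=(179,130,.019),slotr=(246,130,.019)).items(): print(n,W(*p))
E
```

```text
notchend [557.8009 208.9951  91.3   ]
shoulder [557.7845 200.8806 100.3   ]
plain [559.0864 150.2078 100.3   ]
l [540.2282 204.6236  24.    ]
r [578.7602 205.4685  24.    ]
l2 [539.0738 251.3095  24.    ]
r2 [578.2072 252.151   24.    ]
d1 [559.9265 218.0081  24.    ]
slotl [548.5611 237.0876  19.    ]
slotr [568.3402 237.5157  19.    ]
```

Call:
arm_command([
  {"delta_pos": [1.3, -0.5, -10], "dr": [0, 0, 0]},
  {"delta_pos": [0, 0, -15], "dr": [0, 0, 0]},
  {"delta_pos": [0, 0, -10], "dr": [0, 0, 0]},
  {"delta_pos": [0, 0, -8], "dr": [0, 0, 0]},
  {"delta_pos": [0, 0, -6], "dr": [0, 0, 0]},
  {"delta_pos": [0, 0, -5], "dr": [0, 0, 0]},
  {"delta_pos": [0, 0, 0], "dr": [0, 0, 0]},
  {"delta_pos": [0, 0, 0], "dr": [0, 0, 0]},
])

```text
time_s: 7.3
position: [0.5609, 0.1774, 0.0515]
tool_rot: [[1.0, 0.02, 0.0], [0.02, -1.0, 0.0], [0.0, -0.0, -1.0]]
ft_force: [0.5, -0.9, -1.0]
grip_width: 0.0067
```

Call:
arm_command([
  {"delta_pos": [0, 0, -1.5], "dr": [0, 0, 0]},
  {"delta_pos": [0, 0, 0], "dr": [0, 0, 0]},
])

```text
time_s: 7.5
position: [0.5608, 0.1774, 0.05]
tool_rot: [[1.0, 0.02, 0.0], [0.02, -1.0, 0.0], [0.0, -0.0, -1.0]]
ft_force: [0.5, -0.2, -0.6]
grip_width: 0.007
```

Call:
arm_command([
  {"delta_pos": [0, 0, 0], "dr": [0, 0, 0]},
  {"delta_pos": [0, 0, 0], "dr": [0, 0, 0]},
  {"delta_pos": [0, 0, 0], "dr": [0, 0, 0]},
  {"delta_pos": [0, 0, 0], "dr": [0, 0, 0]},
  {"delta_pos": [0, 0, 10], "dr": [0, 0, 0]},
  {"delta_pos": [0, 0, 20], "dr": [0, 0, 0]},
  {"delta_pos": [0, 0, 20], "dr": [0, 0, 0]},
], grip=0.3)

```text
time_s: 8.2
position: [0.5606, 0.1774, 0.101]
tool_rot: [[1.0, 0.02, -0.0], [0.02, -1.0, -0.0], [-0.0, 0.0, -1.0]]
ft_force: [-0.3, -0.3, 0.5]
grip_width: 0.0256
```

Call:
arm_command([
  {"delta_pos": [-6, 7, 0], "dr": [0, 0, 2]},
  {"delta_pos": [-12, 14, 0], "dr": [0, 0, 4]},
  {"delta_pos": [-14, 16, 0], "dr": [0, 0, 4]},
  {"delta_pos": [-14, 16, 0], "dr": [0, 0, 4]},
  {"delta_pos": [-14, 16, 0], "dr": [0, 0, 4]},
  {"delta_pos": [-14, 16, 0], "dr": [0, 0, 4]},
  {"delta_pos": [-14, 16, 0], "dr": [0, 0, 4]},
  {"delta_pos": [-14, 16, 0], "dr": [0, 0, 4]},
  {"delta_pos": [-12, 16, 0], "dr": [0, 0, 4]},
  {"delta_pos": [-8, 10, 0], "dr": [0, 0, 1.8]},
  {"delta_pos": [-2.8, 3.6, 0], "dr": [0, 0, 0]},
  {"delta_pos": [0, 0, 0], "dr": [0, 0, 0]},
  {"delta_pos": [0, 0, -15], "dr": [0, 0, 0]},
  {"delta_pos": [0, 0, -15], "dr": [0, 0, 0]},
  {"delta_pos": [0, 0, -14], "dr": [0, 0, 0]},
  {"delta_pos": [0, 0, -6], "dr": [0, 0, 0]},
  {"delta_pos": [0, 0, 0], "dr": [0, 0, 0]},
  {"delta_pos": [0, 0, 0], "dr": [0, 0, 0]},
], grip=0.35)

```text
time_s: 10.0
position: [0.4364, 0.3238, 0.0503]
tool_rot: [[0.8, 0.6, 0.001], [0.6, -0.8, 0.0], [0.001, 0.0, -1.0]]
ft_force: [-0.4, -0.5, 0.2]
grip_width: 0.0299
```

Call:
arm_command([
  {"delta_pos": [0, 0, 0], "dr": [0, 0, 0]},
  {"delta_pos": [0, 0, 0], "dr": [0, 0, 0]},
  {"delta_pos": [0, 0, 0], "dr": [0, 0, 0]},
  {"delta_pos": [0, 0, 0], "dr": [0, 0, 0]},
  {"delta_pos": [0, 0, 0], "dr": [0, 0, 0]},
  {"delta_pos": [0, 0, 0], "dr": [0, 0, 0]},
], grip=0)

```text
time_s: 10.6
position: [0.4363, 0.324, 0.0505]
tool_rot: [[0.799, 0.601, 0.001], [0.601, -0.799, 0.0], [0.001, 0.0, -1.0]]
ft_force: [0.8, -0.5, 6.2]
grip_width: 0.0068
```

Call:
arm_command([
  {"delta_pos": [0, 0, 10], "dr": [0, 0, 0]},
  {"delta_pos": [0, 0, 20], "dr": [0, 0, 0]},
  {"delta_pos": [0, 0, 20], "dr": [0, 0, 0]},
  {"delta_pos": [6, -3, 5], "dr": [0, 0, -2]},
  {"delta_pos": [13, -6, 0], "dr": [0, 0, -4]},
  {"delta_pos": [13, -6, 0], "dr": [0, 0, -4]},
  {"delta_pos": [13, -6, 0], "dr": [0, 0, -4]},
  {"delta_pos": [13, -6, 0], "dr": [0, 0, -4]},
  {"delta_pos": [13, -6, 0], "dr": [0, 0, -4]},
  {"delta_pos": [13, -6, 0], "dr": [0, 0, -4]},
  {"delta_pos": [13, -6, 0], "dr": [0, 0, -4]},
  {"delta_pos": [13, -6, 0], "dr": [0, 0, -4]},
  {"delta_pos": [9, -5, 0], "dr": [0, 0, -1.8]},
  {"delta_pos": [3.7, -2.6, 0], "dr": [0, 0, 0]},
  {"delta_pos": [0, 0, 0], "dr": [0, 0, 0]},
  {"delta_pos": [0, 0, 0], "dr": [0, 0, 0]},
])

```text
time_s: 12.2
position: [0.5581, 0.2655, 0.1047]
tool_rot: [[1.0, 0.021, -0.001], [0.021, -1.0, -0.0], [-0.001, 0.0, -1.0]]
ft_force: [-0.1, -0.1, -0.3]
grip_width: 0.0069
```

```bash
python3 - <<'E'
from h import *
import pickle
np.set_printoptions(precision=4,suppress=True)
o=env.observe();c=env.get_calibration("wrist"); im=env.get_image("wrist"); pickle.dump((c,im,o),open("w4.pkl","wb"))
crop(im,230,80,410,330,2.4,"w4.png"); print(o["time_s"],o["position"],o["tool_rot"])
# compare the plain/shoulder profile along the plate's centre column with the short plate's picture
g=cv2.cvtColor(im,cv2.COLOR_BGR2GRAY).astype(int)
col=g[:, 314:319].mean(1); print([(r,int(col[r])) for r in range(140,345,3)])
for r in (120,150,170): print(r, [(x,int(g[r,x])) for x in range(280,355,3)])
E
```

```text
12.2 [0.5581 0.2655 0.1047] [[ 0.9998  0.0207 -0.0006]
 [ 0.0207 -0.9998 -0.0001]
 [-0.0006  0.     -1.    ]]
[(140, 64), (143, 75), (146, 47), (149, 79), (152, 36), (155, 64), (158, 60), (161, 58), (164, 60), (167, 46), (170, 42), (173, 26), (176, 95), (179, 151), (182, 152), (185, 154), (188, 146), (191, 208), (194, 227), (197, 225), (200, 224), (203, 222), (206, 217), (209, 132), (212, 137), (215, 207), (218, 224), (221, 223), (224, 223), (227, 222), (230, 223), (233, 224), (236, 221), (239, 220), (242, 220), (245, 220), (248, 220), (251, 218), (254, 220), (257, 219), (260, 220), (263, 218), (266, 217), (269, 216), (272, 216), (275, 215), (278, 216), (281, 217), (284, 215), (287, 213), (290, 213), (293, 213), (296, 214), (299, 215), (302, 214), (305, 212), (308, 211), (311, 212), (314, 210), (317, 210), (320, 211), (323, 212), (326, 209), (329, 210), (332, 209), (335, 213), (338, 214), (341, 213), (344, 212)]
120 [(280, 231), (283, 230), (286, 234), (289, 85), (292, 56), (295, 57), (298, 61), (301, 64), (304, 23), (307, 26), (310, 32), (313, 66), (316, 62), (319, 56), (322, 66), (325, 35), (328, 30), (331, 28), (334, 59), (337, 58), (340, 58), (343, 54), (346, 122), (349, 232), (352, 231)]
150 [(280, 231), (283, 233), (286, 233), (289, 171), (292, 57), (295, 57), (298, 59), (301, 65), (304, 55), (307, 56), (310, 57), (313, 59), (316, 57), (319, 55), (322, 58), (325, 57), (328, 55), (331, 52), (334, 58), (337, 54), (340, 51), (343, 49), (346, 200), (349, 230), (352, 232)]
170 [(280, 232), (283, 233), (286, 232), (289, 209), (292, 50), (295, 58), (298, 59), (301, 55), (304, 31), (307, 24), (310, 32), (313, 57), (316, 42), (319, 26), (322, 21), (325, 18), (328, 25), (331, 22), (334, 35), (337, 31), (340, 29), (343, 33), (346, 140), (349, 149), (352, 147)]
```

```bash
python3 - <<'E'
from h import *
import pickle
np.set_printoptions(precision=4,suppress=True)
c,im,o=pickle.load(open("w4.pkl","rb"))
W=lambda u,v,z:atz((u,v),z,c)*1e3
s=W(317,213.5,.1002);d=W(318,149,.024);l=W(289,150,.024);r=W(345.5,150,.024)
print(s,s[1]-31,d,d[1]-49,l,r,(l+r)/2)
g=cv2.cvtColor(im,cv2.COLOR_BGR2GRAY).astype(int)
for q in (205,225): print([(x,int(g[q,x])) for x in range(303,336)])
E
```

```text
[557.2013 297.1327 100.2   ] 266.1327209137091 [557.5938 314.7141  24.    ] 265.71405580111843 [537.2458 313.5678  24.    ] [576.9144 314.4259  24.    ] [557.0801 313.9968  24.    ]
[(303, 25), (304, 19), (305, 11), (306, 32), (307, 88), (308, 163), (309, 203), (310, 221), (311, 226), (312, 223), (313, 224), (314, 223), (315, 220), (316, 222), (317, 218), (318, 217), (319, 220), (320, 221), (321, 218), (322, 222), (323, 209), (324, 157), (325, 66), (326, 15), (327, 19), (328, 14), (329, 18), (330, 23), (331, 24), (332, 29), (333, 31), (334, 28), (335, 28)]
[(303, 27), (304, 20), (305, 14), (306, 48), (307, 125), (308, 189), (309, 210), (310, 222), (311, 222), (312, 224), (313, 224), (314, 221), (315, 220), (316, 224), (317, 225), (318, 223), (319, 223), (320, 222), (321, 222), (322, 221), (323, 209), (324, 161), (325, 73), (326, 18), (327, 12), (328, 25), (329, 25), (330, 22), (331, 21), (332, 26), (333, 24), (334, 27), (335, 27)]
```

Call:
arm_command([
  {"delta_pos": [0.9, -0.3, -10], "dr": [0, 0, 0]},
  {"delta_pos": [0, 0, -15], "dr": [0, 0, 0]},
  {"delta_pos": [0, 0, -10], "dr": [0, 0, 0]},
  {"delta_pos": [0, 0, -8], "dr": [0, 0, 0]},
  {"delta_pos": [0, 0, -6], "dr": [0, 0, 0]},
  {"delta_pos": [0, 0, -5], "dr": [0, 0, 0]},
  {"delta_pos": [0, 0, -1.5], "dr": [0, 0, 0]},
  {"delta_pos": [0, 0, 0], "dr": [0, 0, 0]},
  {"delta_pos": [0, 0, 0], "dr": [0, 0, 0]},
])

```text
time_s: 13.15
position: [0.5597, 0.2651, 0.0497]
tool_rot: [[1.0, 0.02, 0.001], [0.02, -1.0, 0.0], [0.001, -0.0, -1.0]]
ft_force: [0.5, -0.1, -0.7]
grip_width: 0.0068
```

Call:
arm_command([
  {"delta_pos": [0, 0, 0], "dr": [0, 0, 0]},
  {"delta_pos": [0, 0, 0], "dr": [0, 0, 0]},
  {"delta_pos": [0, 0, 0], "dr": [0, 0, 0]},
  {"delta_pos": [0, 0, 0], "dr": [0, 0, 0]},
  {"delta_pos": [0, 0, 10], "dr": [0, 0, 0]},
  {"delta_pos": [0, 0, 20], "dr": [0, 0, 0]},
  {"delta_pos": [-5, -10, 25], "dr": [0, 0, 0]},
  {"delta_pos": [-5, -20, 30], "dr": [0, 0, 0]},
  {"delta_pos": [0, -20, 20], "dr": [0, 0, 0]},
  {"delta_pos": [0, -10, 0], "dr": [0, 0, 0]},
  {"delta_pos": [0, 0, 0], "dr": [0, 0, 0]},
], grip=0.3)

```text
time_s: 14.25
position: [0.5495, 0.2041, 0.1546]
tool_rot: [[1.0, 0.018, 0.0], [0.018, -1.0, 0.0], [0.0, -0.0, -1.0]]
ft_force: [-0.2, 0.4, -0.5]
grip_width: 0.0257
```

```bash
python3 - <<'E'
from h import *
import pickle
np.set_printoptions(precision=4,suppress=True)
o=env.observe();c=env.get_calibration("wrist"); im=env.get_image("wrist"); pickle.dump((c,im,o),open("w5.pkl","wb"))
cv2.imwrite("pics/w5.png",cv2.resize(im[:375,160:480],None,fx=1.6,fy=1.6,interpolation=cv2.INTER_CUBIC)); print(o["time_s"],o["position"])
E
```

```text
14.25 [0.5495 0.2041 0.1546]
```

View pics/w5.png

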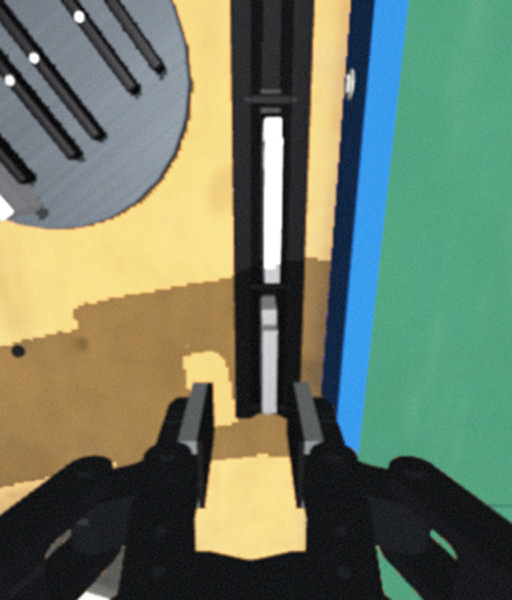

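The w5 view shows both plates down in their rows: the middle plate at rows 117–283, the short at 297–413. I'll check their heights numerically. The reader needs the plate turned 180° in the hand because of the joint-6 range, so I'll regrasp it in the empty long row. First I'll survey the reader.

```bash
python3 - <<'E'
from h import *
import pickle
np.set_printoptions(precision=4,suppress=True)
c,im,o=pickle.load(open("w5.pkl","rb"))
W=lambda u,v,z:atz((u/1.6+160-.2,v/1.6-.2),z,c)*1e3
for z in (.044,.052): print(z,"mid",W(273,117,z),W(272,284,z-.009)," short",W(269,329,z),W(269,413,z),"widths",W(264,200,z)[0]-W(283,200,z)[0])
print("d2",W(270,99,.024))
E
```

```text
0.044 mid [557.4808 304.9496  44.    ] [560.2514 222.574   35.    ]  short [559.0119 199.9744  44.    ] [560.6558 148.5973  44.    ] widths -9.309877930989614
0.052 mid [557.1315 304.3313  52.    ] [559.8229 224.7218  43.    ]  short [558.6096 202.9876  52.    ] [560.1966 153.3879  52.    ] widths -8.987810700552245
d2 [556.5704 314.701   24.    ]
```

Call:
arm_command([
  {"delta_pos": [0, -10, 30], "dr": [0, 0, 0]},
  {"delta_pos": [0, -20, 45], "dr": [0, 0, 0]},
  {"delta_pos": [0, -20, 45], "dr": [0, 0, 0]},
  {"delta_pos": [0, -30, 40], "dr": [0, 0, -2.3]},
  {"delta_pos": [0, -40, 35], "dr": [0, 0, -3]},
  {"delta_pos": [0, -45, 10], "dr": [0, 0, -3]},
  {"delta_pos": [0, -45, 0], "dr": [0, 0, -3]},
  {"delta_pos": [-2, -45, 0], "dr": [0, 0, -3]},
  {"delta_pos": [-5, -45, 0], "dr": [0, 0, -3]},
  {"delta_pos": [-5, -45, 0], "dr": [0, 0, -3]},
  {"delta_pos": [-5, -45, 0], "dr": [0, 0, -3]},
  {"delta_pos": [-5, -45, 0], "dr": [0, 0, -3]},
  {"delta_pos": [-5, -45, 0], "dr": [0, 0, -3]},
  {"delta_pos": [-5, -45, 0], "dr": [0, 0, -3]},
  {"delta_pos": [-5, -40, 0], "dr": [0, 0, -3]},
  {"delta_pos": [-5, -28, 0], "dr": [0, 0, -1]},
  {"delta_pos": [0, -15, 0], "dr": [0, 0, 0]},
  {"delta_pos": [0, 0, 0], "dr": [0, 0, 0]},
  {"delta_pos": [0, 0, 0], "dr": [0, 0, 0]},
], grip=1)

```text
time_s: 16.2
position: [0.5081, -0.3998, 0.3561]
tool_rot: [[0.818, -0.575, -0.001], [-0.575, -0.818, 0.002], [-0.002, -0.001, -1.0]]
ft_force: [-0.4, -0.3, -0.2]
grip_width: 0.0854
```

```bash
python3 - <<'E'
from h import *
import pickle
np.set_printoptions(precision=4,suppress=True)
o=env.observe();c=env.get_calibration("wrist"); im=env.get_image("wrist"); pickle.dump((c,im,o),open("v2.pkl","wb"))
print(o["time_s"],o["position"],o["tool_rot"],o["q"]); M=np.array([.495,-.42,.215]);y=np.array([.578,.816,0]);z=np.array([-.577,.409,.707])
print(proj([M,M+.06*y,M-.06*y,M+.05*z],c))
E
```

```text
16.2 [ 0.5081 -0.3998  0.3561] [[ 0.818  -0.5752 -0.0011]
 [-0.5752 -0.818   0.0017]
 [-0.0019 -0.0008 -1.    ]] [-48.6745  30.2606  43.754    0.0206 106.1009 -13.5538]
[[318.3623 212.7089]
 [318.7918 151.8737]
 [317.9891 265.8351]
 [277.6814 227.9157]]
```

Call:
arm_command([
  {"delta_pos": [-8, 5, 0], "dr": [-2, -2.8, 0]},
  {"delta_pos": [-10, 6, 0], "dr": [-4, -5.6, 0]},
  {"delta_pos": [-10, 6, -10], "dr": [-4, -5.7, 0]},
  {"delta_pos": [-10, 6, -13], "dr": [-4, -5.7, 0]},
  {"delta_pos": [-10, 6, -13], "dr": [-4, -5.7, 0]},
  {"delta_pos": [-10, 6, -13], "dr": [-4, -5.6, 0]},
  {"delta_pos": [-6, 6, -14], "dr": [-4, -5.6, 0]},
  {"delta_pos": [0, 0, 0], "dr": [0, 0, 0]},
  {"delta_pos": [0, 0, 0], "dr": [0, 0, 0]},
])

```text
time_s: 17.15
position: [0.444, -0.3589, 0.2951]
tool_rot: [[0.58, -0.575, 0.577], [-0.406, -0.818, -0.407], [0.706, 0.002, -0.708]]
ft_force: [0.6, 0.4, 0.2]
grip_width: 0.0855
```

```bash
python3 - <<'E'
from h import *
import pickle
np.set_printoptions(precision=4,suppress=True)
o=env.observe();c=env.get_calibration("wrist"); im=env.get_image("wrist"); pickle.dump((c,im,o),open("v1.pkl","wb"))
print(o["time_s"],o["position"],o["tool_rot"],o["q"]); M=np.array([.495,-.42,.215]);y=np.array([.578,.816,0]);z=np.array([-.577,.409,.707])
print(proj([M,M+.06*y,M-.06*y,M+.05*z],c))
c2,im2,_=pickle.load(open("v2.pkl","rb"))
# composite: each crop cols 200-440, rows 130-330 , scale 2
f=lambda I:cv2.resize(I[130:330,215:425],None,fx=1.9*1,fy=1.9*1.5/1.5,interpolation=cv2.INTER_CUBIC)
a=cv2.resize(im2[130:330,222:422],(400*1,400),interpolation=cv2.INTER_CUBIC); b=cv2.resize(im[130:330,222:422],(400,400),interpolation=cv2.INTER_CUBIC)
w5=pickle.load(open("d0.pkl","rb"))["side"][1]
cv2.imwrite("pics/comp.png",np.hstack([a,b]))
E
```

```text
17.15 [ 0.444  -0.3589  0.2951] [[ 0.5797 -0.5754  0.5769]
 [-0.4064 -0.8179 -0.4073]
 [ 0.7062  0.0016 -0.708 ]] [-57.3449   8.6821  97.9641  28.4485  33.9379 -40.3912]
[[314.4638 221.6147]
 [314.6284 153.9148]
 [314.3206 279.8619]
 [313.8981 249.982 ]]
```

View pics/comp.png

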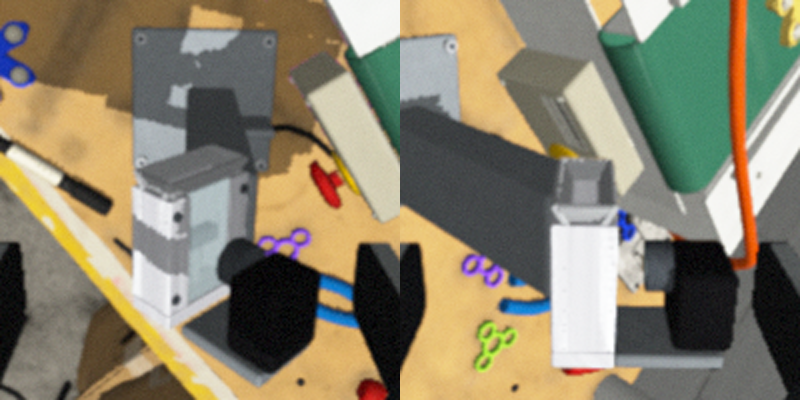

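The composite shows the flared mouth in both views. In V1 the +z lip is at about (553–617, 207) and the −z lip at about (558–612, 159). In V2 the mouth corners are near (135,178), (168,192), (250,162) and (210,147). I'll fit the head pose to these.

```bash
cat > fit.py <<'E'
from h import *
import pickle
from scipy.optimize import least_squares, minimize
np.set_printoptions(precision=4,suppress=True)
V=[pickle.load(open(f,"rb")) for f in ("v2.pkl","v1.pkl")]
def frame(yaw):
    y=np.array([np.cos(yaw),np.sin(yaw),0]); r=np.array([np.sin(yaw),-np.cos(yaw),0]); s=.5**.5
    return np.c_[s*r+[0,0,s],y,-s*r+[0,0,s]]
S=[(-1,1),(1,1),(1,-1),(-1,-1)]
def corners(p,y=0):
    R=frame(p[3]); return np.array([p[:3]+R@[sx*(.011+p[4]),y,sz*(.0255+p[4])] for sx,sz in S])
o2=np.array([(135,178),(168,192),(250,162),(210,147)])/2.+[222,130]-.25
o1=np.array([(553-400,207),(617-400,207),(612-400,159),(558-400,159)])/2.+[222,130]-.25
res=lambda p:np.r_[(proj(corners(p),V[0][0])-o2).ravel(),(proj(corners(p),V[1][0])-o1).ravel(),(p[4]-.0015)/.001,(p[3]-np.radians(54.7))/np.radians(1)]
if __name__=="__main__":
    s=least_squares(res,[.495,-.42,.215,np.radians(54.7),.0015]); p=s.x
    print(p[:3],np.degrees(p[3]),p[4]); print(s.fun[:16].reshape(8,2))
    # refine: gradient magnitude along outlines
    G=[]
    for c,im,_ in V:
        g=cv2.GaussianBlur(cv2.cvtColor(im,cv2.COLOR_BGR2GRAY).astype(np.float32),(0,0),.8)
        G.append(np.hypot(cv2.Sobel(g,5,1,0),cv2.Sobel(g,5,0,1)))
    def cost(q):
        P=p+q*np.array([.001,.001,.001,.01,.0005]); C=corners(P); t=np.linspace(.05,.95,40)[:,None]; tot=0
        for (c,_,_),g in zip(V,G):
            for i in range(4):
                uv=proj(C[i]*(1-t)+C[(i+1)%4]*t,c).astype(np.float32)
                tot+=np.minimum(cv2.remap(g,uv[:,:1],uv[:,1:],1),150).mean()
        return -tot
    m=min((minimize(cost,x0,method="Nelder-Mead",options=dict(maxiter=2000,initial_simplex=np.vstack([x0]+[x0+2*e for e in np.eye(5)]))) for x0 in [np.zeros(5),np.array([-2,2,0,0,0.]),np.array([2,0,2,0,0.]),np.array([0,-2,-2,0,0.])]),key=lambda m:m.fun)
    P=p+m.x*np.array([.001,.001,.001,.01,.0005]); print(cost(np.zeros(5)),m.fun,P[:3],np.degrees(P[3]),P[4])
    for c,_,_ in V: print(proj(corners(P),c)-proj(corners(p),c))
    # V1 white block side edges -> yaw
    g=cv2.cvtColor(V[1][1],cv2.COLOR_BGR2GRAY).astype(float)
    E=[]
    for r in range(248,302,4):
        d=np.diff(cv2.GaussianBlur(g[r:r+1],(0,0),1)[0]); l=285+np.argmax(d[285:305]); q=320+np.argmin(d[320:340]); 
        sub=lambda i,d: i+.5+.5*(d[i-1]-d[i+1])/(d[i-1]-2*d[i]+d[i+1]); E.append((r,sub(l,d),sub(q,d)))
    E=np.array(E); print(E[::3]); 
    for k in (1,2):
        a=np.polyfit(E[:,0],E[:,k],1); print("edge",a, "yaw for z=.028:",[np.degrees(np.arctan2(*(lambda w:(w[1],w[0]))( (lambda u,v:hit(u)-hit(v))((np.polyval(a,248),248),(np.polyval(a,300),300))))) for hit in [lambda uv:(lambda o,d,n:o+d*((P[:3]-o)@n+.028)/(d@n))(*ray(uv,V[1][0]),frame(P[3])[:,2])]])
E
python3 fit.py
```

```text
[ 0.4952 -0.4199  0.2149] 54.410130281499626 0.0016798977917195474
[[-0.4658 -2.4678]
 [ 1.3211 -1.4297]
 [-0.6007 -1.8009]
 [ 1.1182 -0.5473]
 [-0.0869  1.7907]
 [-0.0251  2.0428]
 [-0.0006  0.9457]
 [ 0.8732  0.7395]]
-671.53296 -883.65576171875 [ 0.4952 -0.4166  0.2165] 55.12984713969249 0.001151086912480994
[[-1.476  -1.6323]
 [-2.228  -2.2494]
 [-2.3896 -2.2336]
 [-1.6851 -1.7254]]
[[ 0.1868 -1.56  ]
 [-0.7891 -1.8176]
 [-0.6205 -1.7848]
 [ 0.1231 -1.5687]]
[[248.     296.7653 330.8625]
 [260.     297.026  338.1043]
 [272.     297.0306 338.7263]
 [284.     297.3523 329.7588]
 [296.     297.7813 329.2578]]
edge [  0.021  291.5286] yaw for z=.028: [np.float64(54.95605823762144)]
edge [ -0.1002 359.0573] yaw for z=.028: [np.float64(52.28812222102108)]
```

```bash
cat > fit2.py <<'E'
from fit import *
import itertools
for k,n in ((0,"V2"),(1,"V1")):
    c,im,_=V[k]; g=cv2.cvtColor(im,cv2.COLOR_BGR2GRAY)
    gg=cv2.GaussianBlur(g.astype(np.float32),(0,0),.7); gm=np.hypot(cv2.Sobel(gg,5,1,0),cv2.Sobel(gg,5,0,1))
    best=[]
    t=np.linspace(.05,.95,40)[:,None]
    for x,y,w,th in itertools.product(np.arange(-5,5.1,.5)/1e3,np.arange(-5,5.1,.5)/1e3,np.radians([54.3,54.8,55.3]),[.001,.0015,.002]):
        P=np.array([.4952+x,-.419+y,.215,w,th]); C=corners(P); e=[]
        for i in range(4):
            uv=proj(C[i]*(1-t)+C[(i+1)%4]*t,c).astype(np.float32); e.append(np.minimum(cv2.remap(gm,uv[:,:1],uv[:,1:],1),150).mean())
        best.append((sum(e),P,e))
    best.sort(key=lambda b:-b[0]); print(n); 
    for b in best[:6]: print(round(b[0]),b[1][:2],round(np.degrees(b[1][3]),1),b[1][4],np.array(b[2]).round())
    print(proj(corners(best[0][1]),c))
g=cv2.cvtColor(V[0][1],cv2.COLOR_BGR2GRAY)
print("cols 284.."); 
for r in range(196,234): print(r,"".join("%X"%(v>>4) for v in g[r,284:354]))
g=cv2.cvtColor(V[1][1],cv2.COLOR_BGR2GRAY)
print("V1 cols 290.."); 
for r in range(202,250): print(r,"".join("%X"%(v>>4) for v in g[r,290:340]))
E
python3 fit2.py
```

```text
V2
396 [ 0.4937 -0.417 ] 55.3 0.0015 [ 99.  41. 120. 135.]
396 [ 0.4942 -0.417 ] 55.3 0.0015 [ 94.  42. 125. 135.]
395 [ 0.4942 -0.4175] 55.3 0.0015 [ 98.  36. 122. 138.]
393 [ 0.4942 -0.417 ] 55.3 0.001 [ 90.  42. 124. 138.]
393 [ 0.4942 -0.417 ] 54.8 0.0015 [ 92.  42. 124. 135.]
393 [ 0.4937 -0.417 ] 55.3 0.002 [ 99.  38. 123. 132.]
[[285.9696 215.2678]
 [303.8219 222.8473]
 [343.13   207.1876]
 [325.2155 201.3482]]
V1
530 [ 0.4962 -0.418 ] 55.3 0.0015 [144. 144. 109. 132.]
528 [ 0.4957 -0.4175] 55.3 0.001 [143. 147. 105. 132.]
527 [ 0.4962 -0.418 ] 54.8 0.0015 [142. 144. 109. 132.]
524 [ 0.4962 -0.418 ] 55.3 0.001 [139. 148. 107. 131.]
524 [ 0.4957 -0.4175] 55.3 0.0015 [143. 148. 110. 123.]
522 [ 0.4957 -0.4175] 54.8 0.0015 [144. 148. 108. 122.]
[[298.1945 233.1421]
 [329.8914 233.0763]
 [327.4939 207.8899]
 [301.6288 207.9508]]
cols 284..
196 BBBAAABBBBBBBBBBBBBBAABBBABBBB9533333333333333333333333333334566666666
197 BBBA9AABBBBBBBBBBBBBBBBBBBAABB9533333333333333333333333333334566666665
198 BBBAAABBBBBBBBBBBBBBBBBBAABAAA8433333333333333333333333333333455556565
199 BBBAAAABBBABBBBB
[... 4558 characters left out ...]
BDDDCBBCCCCCCCCCCCCCCCCBBBCDCB8433434678
238 4444455668ACDDCBBBBBBBBBCCBCBBCBBAABCCBA8433323579
239 43445555668BCDDCBBBBBBBBBBBBBAAA98ACDCA8743332358A
240 444445566679BDDDBAAAAAAAAAAA988989CDCB88744442358B
241 444455567778ACDCB8777888888877778BCCB988754542347A
242 44445557ABBBBCCDC999999999999999ACCCA9998544443468
243 44445569DEEEEEEEEDDDDDDDDCCDCCDCDDDDCCCCA744544457
244 4444456AEFFFFFEEEEEEEEEEEEEEEEEEEFFEEEEED843454446
245 4444456BEFFFFFFEEEEEEFFEEEEEEFEFFFFFFFFFD733444347
246 4444556BEFFFFFEEEEEEEFFFEEEEEFFFFFFFFFFFE833443359
247 4444456BEFFFFFFEEEEEFFFFEEEEEFFFFFFFFFFFE85344347B
248 4444456BEFFFFFFEEEEEFFFFEEEEEFFFFFFFFFFFE84344459C
249 4444456BEFFFFFFEEEEEEEFEEEEEEEFFFFFFFFFFE8545669BD
```

Both views agree on mouth centre M = (0.496, −0.418, 0.215) with yaw 55°. Now the long plate.

Call:
arm_command([
  {"delta_pos": [0, 10, 10], "dr": [2, 2.8, 0]},
  {"delta_pos": [0, 20, 15], "dr": [4, 5.6, 0]},
  {"delta_pos": [0, 30, 10], "dr": [4, 5.7, 0]},
  {"delta_pos": [0, 35, 0], "dr": [4, 5.7, 0]},
  {"delta_pos": [0, 35, 0], "dr": [4, 5.7, 0]},
  {"delta_pos": [0, 40, 0], "dr": [4, 5.6, 0]},
  {"delta_pos": [0, 40, 0], "dr": [4, 5.6, 0]},
  {"delta_pos": [-4, 40, 0], "dr": [0, 0, 5]},
  {"delta_pos": [-4, 40, 0], "dr": [0, 0, 6.5]},
  {"delta_pos": [-4, 40, 0], "dr": [0, 0, 6.5]},
  {"delta_pos": [-4, 40, 0], "dr": [0, 0, 6.5]},
  {"delta_pos": [-4, 40, 0], "dr": [0, 0, 6.5]},
  {"delta_pos": [-4, 40, -10], "dr": [0, 0, 6.5]},
  {"delta_pos": [-4, 40, -20], "dr": [0, 0, 6.5]},
  {"delta_pos": [-4, 40, -30], "dr": [0, 0, 6.5]},
  {"delta_pos": [-4, 40, -40], "dr": [0, 0, 6.5]},
  {"delta_pos": [-4, 40, -40], "dr": [0, 0, 6.5]},
  {"delta_pos": [-4, 30, -40], "dr": [0, 0, 6]},
  {"delta_pos": [0, 16, -20], "dr": [0, 0, 3]},
  {"delta_pos": [0, 0, 0], "dr": [0, 0, 0]},
], grip=0.35)

```text
time_s: 19.2
position: [0.4009, 0.2886, 0.1376]
tool_rot: [[0.793, 0.609, -0.002], [0.609, -0.793, -0.003], [-0.003, 0.001, -1.0]]
ft_force: [0.6, -0.3, 0.1]
grip_width: 0.0301
```

```bash
python3 - <<'E'
from h import *
np.set_printoptions(precision=4,suppress=True)
o=env.observe(); R=o["tool_rot"]; print(o["time_s"],o["position"],R,o["q"])
from scipy.spatial.transform import Rotation as Ro
a=np.radians(37); T=np.c_[[np.cos(a),np.sin(a),0],[np.sin(a),-np.cos(a),0],[0,0,-1]]
print("dr",Ro.from_matrix(T@R.T).as_rotvec(degrees=True),"dpos",([.3987,.2972,.0505]-o["position"])*1e3)
E
```

```text
19.2 [0.4009 0.2886 0.1376] [[ 0.7932  0.6089 -0.0017]
 [ 0.6089 -0.7932 -0.0025]
 [-0.0029  0.0009 -1.    ]] [ 22.0377  23.4259  93.3058  -0.1085  63.4151 -15.4265]
dr [ 0.1446 -0.1002 -0.5129] dpos [ -2.2027   8.5863 -87.1448]
```

Call:
arm_command([
  {"delta_pos": [-2.2, 8.5, -15], "dr": [0.15, -0.1, -0.5]},
  {"delta_pos": [0, 0, -20], "dr": [0, 0, 0]},
  {"delta_pos": [0, 0, -10], "dr": [0, 0, 0]},
  {"delta_pos": [0, 0, 0], "dr": [0, 0, 0]},
  {"delta_pos": [0, 0, -10], "dr": [0, 0, 0]},
  {"delta_pos": [0, 0, -15], "dr": [0, 0, 0]},
  {"delta_pos": [0, 0, -12], "dr": [0, 0, 0]},
  {"delta_pos": [0, 0, -5], "dr": [0, 0, 0]},
  {"delta_pos": [0, 0, 0], "dr": [0, 0, 0]},
  {"delta_pos": [0, 0, 0], "dr": [0, 0, 0]},
])

```text
time_s: 20.2
position: [0.3987, 0.2953, 0.0525]
tool_rot: [[0.8, 0.6, 0.003], [0.6, -0.8, 0.003], [0.004, -0.001, -1.0]]
ft_force: [0.4, -0.0, -0.0]
grip_width: 0.0295
```

Call:
arm_command([
  {"delta_pos": [0, 0, 0], "dr": [0, 0, 0]},
  {"delta_pos": [0, 0, 0], "dr": [0, 0, 0]},
  {"delta_pos": [0, 0, 0], "dr": [0, 0, 0]},
  {"delta_pos": [0, 0, 0], "dr": [0, 0, 0]},
  {"delta_pos": [0, 0, 0], "dr": [0, 0, 0]},
  {"delta_pos": [0, 0, 0], "dr": [0, 0, 0]},
], grip=0)

```text
time_s: 20.8
position: [0.3987, 0.2954, 0.0525]
tool_rot: [[0.8, 0.6, 0.003], [0.6, -0.8, 0.003], [0.004, -0.001, -1.0]]
ft_force: [1.3, 0.6, 5.8]
grip_width: 0.0068
```

Call:
arm_command([
  {"delta_pos": [0, 0, 10], "dr": [0, 0, 0]},
  {"delta_pos": [0, 0, 20], "dr": [0, 0, 0]},
  {"delta_pos": [0, 0, 20], "dr": [0, 0, 0]},
  {"delta_pos": [8, 4, 5], "dr": [-0.1, 0.1, -2]},
  {"delta_pos": [16, 8, 0], "dr": [0, 0.1, -4]},
  {"delta_pos": [17, 8, 0], "dr": [0, 0, -4]},
  {"delta_pos": [17, 8, 0], "dr": [0, 0, -4]},
  {"delta_pos": [17, 8, 0], "dr": [0, 0, -4]},
  {"delta_pos": [17, 8, 0], "dr": [0, 0, -4]},
  {"delta_pos": [17, 8, 0], "dr": [0, 0, -4]},
  {"delta_pos": [17, 8, 0], "dr": [0, 0, -4]},
  {"delta_pos": [17, 8, 0], "dr": [0, 0, -4]},
  {"delta_pos": [11, 6, 0], "dr": [0, 0, -1.9]},
  {"delta_pos": [5, 2.3, 0], "dr": [0, 0, 0]},
  {"delta_pos": [0, 0, 0], "dr": [0, 0, 0]},
  {"delta_pos": [0, 0, 0], "dr": [0, 0, 0]},
])

```text
time_s: 22.4
position: [0.5566, 0.3713, 0.1069]
tool_rot: [[1.0, 0.017, -0.002], [0.017, -1.0, 0.001], [-0.002, -0.001, -1.0]]
ft_force: [0.3, -0.5, -0.9]
grip_width: 0.0069
```

```bash
python3 - <<'E'
from h import *
import pickle
np.set_printoptions(precision=4,suppress=True)
o=env.observe();c=env.get_calibration("wrist"); im=env.get_image("wrist"); pickle.dump((c,im,o),open("w6.pkl","wb"))
print(o["time_s"],o["position"],o["tool_rot"],o["q"])
g=cv2.cvtColor(im,cv2.COLOR_BGR2GRAY).astype(int)
col=g[:, 314:319].mean(1); print([(r,int(col[r])) for r in range(90,240,2)])
zt=.046+o["position"][2]-.0525; print("plate top z",zt)
dz=.024
print("expected rows: shoulder at y=row+41 ->",proj([[.556,.373+.0014+.041,zt],[.556,.373+.05+.0014,zt-.009],[.556,.373+.052+.0065,.024],[.556,.373+.052,.008]],c))
for r in (90,110,130): print(r,[(x,int(g[r,x])) for x in range(280,355,2)])
E
```

```text
22.4 [0.5566 0.3713 0.1069] [[ 0.9998  0.0173 -0.002 ]
 [ 0.0173 -0.9998  0.0012]
 [-0.002  -0.0012 -1.    ]] [23.5517 40.6369 65.2813  0.1115 74.1595 22.529 ]
[(90, 214), (92, 214), (94, 214), (96, 214), (98, 216), (100, 213), (102, 213), (104, 211), (106, 213), (108, 213), (110, 212), (112, 213), (114, 212), (116, 212), (118, 184), (120, 45), (122, 86), (124, 68), (126, 195), (128, 255), (130, 254), (132, 254), (134, 255), (136, 247), (138, 71), (140, 61), (142, 83), (144, 82), (146, 81), (148, 81), (150, 83), (152, 79), (154, 72), (156, 71), (158, 122), (160, 138), (162, 140), (164, 141), (166, 139), (168, 236), (170, 255), (172, 255), (174, 255), (176, 255), (178, 255), (180, 255), (182, 255), (184, 255), (186, 235), (188, 143), (190, 141), (192, 233), (194, 241), (196, 217), (198, 218), (200, 216), (202, 216), (204, 216), (206, 216), (208, 217), (210, 215), (212, 215), (214, 213), (216, 214), (218, 214), (220, 213), (222, 213), (224, 213), (226, 213), (228, 211), (230, 213), (232, 211), (234, 212), (236, 211), (238, 212)]
plate top z 0.10041766316294562
expected rows: shoulder a
[... 759 characters left out ...]
2, 214), (314, 215), (316, 211), (318, 215), (320, 213), (322, 214), (324, 212), (326, 214), (328, 212), (330, 214), (332, 212), (334, 212), (336, 214), (338, 213), (340, 212), (342, 218), (344, 220), (346, 221), (348, 218), (350, 217), (352, 216), (354, 217)]
130 [(280, 216), (282, 217), (284, 217), (286, 212), (288, 128), (290, 87), (292, 84), (294, 91), (296, 85), (298, 85), (300, 87), (302, 86), (304, 84), (306, 90), (308, 89), (310, 103), (312, 255), (314, 255), (316, 254), (318, 254), (320, 255), (322, 153), (324, 80), (326, 83), (328, 80), (330, 74), (332, 80), (334, 77), (336, 81), (338, 77), (340, 76), (342, 79), (344, 95), (346, 212), (348, 218), (350, 218), (352, 218), (354, 216)]
```

Call:
arm_command([
  {"delta_pos": [1.0, 1.5, -10], "dr": [0, 0.1, 0]},
  {"delta_pos": [0, 0, -15], "dr": [0, 0, 0]},
  {"delta_pos": [0, 0, -10], "dr": [0, 0, 0]},
  {"delta_pos": [0, 0, -8], "dr": [0, 0, 0]},
  {"delta_pos": [0, 0, -6], "dr": [0, 0, 0]},
  {"delta_pos": [0, 0, -5], "dr": [0, 0, 0]},
  {"delta_pos": [0, 0, -2], "dr": [0, 0, 0]},
  {"delta_pos": [0, 0, 0], "dr": [0, 0, 0]},
  {"delta_pos": [0, 0, 0], "dr": [0, 0, 0]},
])

```text
time_s: 23.35
position: [0.5579, 0.373, 0.0508]
tool_rot: [[1.0, 0.017, -0.004], [0.017, -1.0, 0.001], [-0.003, -0.001, -1.0]]
ft_force: [-2.8, -0.2, -2.6]
grip_width: 0.0072
```

Call:
arm_command([
  {"delta_pos": [0, 0, 0], "dr": [0, 0, 0]},
  {"delta_pos": [0, 0, 0], "dr": [0, 0, 0]},
  {"delta_pos": [0, 0, 0], "dr": [0, 0, 0]},
  {"delta_pos": [0, 0, 0], "dr": [0, 0, 0]},
  {"delta_pos": [0, 0, 10], "dr": [0, 0, 0]},
  {"delta_pos": [0, 0, 20], "dr": [0, 0, 0]},
  {"delta_pos": [0, 0, 20], "dr": [0, 0, 0]},
], grip=0.3)

```text
time_s: 24.05
position: [0.5583, 0.373, 0.1022]
tool_rot: [[1.0, 0.017, -0.003], [0.017, -1.0, 0.002], [-0.003, -0.002, -1.0]]
ft_force: [1.1, 0.2, 0.1]
grip_width: 0.0256
```

Call:
arm_command([
  {"delta_pos": [0, 0, 15], "dr": [0, 0, 4]},
  {"delta_pos": [0, 0, 15], "dr": [0, 0, 8]},
  {"delta_pos": [0, -3, 0], "dr": [0, 0, 8.5]},
  {"delta_pos": [0, -3, 0], "dr": [0, 0, 8.5]},
  {"delta_pos": [0, -3, 0], "dr": [0, 0, 8.5]},
  {"delta_pos": [0, -3, 0], "dr": [0, 0, 8.5]},
  {"delta_pos": [0, -3, 0], "dr": [0, 0, 8.5]},
  {"delta_pos": [0, -3, 0], "dr": [0, 0, 8.5]},
  {"delta_pos": [0, -3, 0], "dr": [0, 0, 8.5]},
  {"delta_pos": [0, -3, 0], "dr": [0, 0, 8.5]},
  {"delta_pos": [0, -3, 0], "dr": [0, 0, 8.5]},
  {"delta_pos": [0, -3, 0], "dr": [0, 0, 8.5]},
  {"delta_pos": [0, -3, 0], "dr": [0, 0, 8.5]},
  {"delta_pos": [0, 0, 0], "dr": [0, 0, 8.5]},
  {"delta_pos": [0, 0, 0], "dr": [0, 0, 8.5]},
  {"delta_pos": [0, 0, 0], "dr": [0, 0, 8.5]},
  {"delta_pos": [0, 0, 0], "dr": [0, 0, 8.5]},
  {"delta_pos": [0, 0, 0], "dr": [0, 0, 8.5]},
  {"delta_pos": [0, 0, 0], "dr": [0, 0, 8.5]},
  {"delta_pos": [0, 0, 0], "dr": [0, 0, 8.5]},
], grip=0.35)

```text
time_s: 26.05
position: [0.5584, 0.3401, 0.1319]
tool_rot: [[-0.972, 0.237, 0.003], [0.237, 0.972, -0.002], [-0.004, -0.001, -1.0]]
ft_force: [0.0, 0.9, -0.0]
grip_width: 0.03
```

Call:
arm_command([
  {"delta_pos": [0, 0, 0], "dr": [0, 0, 7.5]},
  {"delta_pos": [0, 0, 0], "dr": [0, 0, 5]},
  {"delta_pos": [0, 0, 0], "dr": [0, 0, 2.5]},
  {"delta_pos": [0, 0, 0], "dr": [0, 0, 0]},
  {"delta_pos": [0, 0, 0], "dr": [0, 0, 0]},
])

```text
time_s: 26.55
position: [0.5584, 0.34, 0.1315]
tool_rot: [[-1.0, -0.015, 0.003], [-0.015, 1.0, -0.001], [-0.003, -0.001, -1.0]]
ft_force: [-0.2, -0.3, -0.8]
grip_width: 0.0297
```

```bash
cat > st.py <<'E'
from h import *
from scipy.spatial.transform import Rotation as Ro
np.set_printoptions(precision=4,suppress=True)
def err(T,pos):
    o=env.observe(); print(o["time_s"],o["position"],o["q"],o["ft_force"]);print("dr",Ro.from_matrix(T@o["tool_rot"].T).as_rotvec(degrees=True),"dpos",(np.array(pos)-o["position"])*1e3)
def down(a):
    a=np.radians(a); return np.c_[[np.cos(a),np.sin(a),0],[np.sin(a),-np.cos(a),0],[0,0,-1]]
E
python3 -c "
from st import *
err(down(181.1),[.5583,.341,.0502])
import pickle
c=env.get_calibration('wrist'); im=env.get_image('wrist'); pickle.dump((c,im,env.observe()),open('w7.pkl','wb'))
g=cv2.cvtColor(im,cv2.COLOR_BGR2GRAY).astype(int)
for z in (.044,): print(proj([[.5577,.324,z],[.5577,.374,z],[.5577,.415,z],[.5583,.266,z],[.5583,.226,z],[.5583,.306,z]],c))
u=proj([[.5577,.330,.044]],c)[0].astype(int); print(u)
col=g[:,u[0]-2:u[0]+3].mean(1); print([(r,int(col[r])) for r in range(60,330,3)])
"
```

```text
26.55 [0.5584 0.34   0.1315] [  21.0402   37.7569   66.7782   -0.1486   75.3146 -159.7955] [-0.2425 -0.2636 -0.8111]
dr [0.0798 0.192  0.2269] dpos [ -0.0562   0.9573 -81.2963]
[[316.5886 189.5306]
 [315.5826 248.0349]
 [314.8533 290.4563]
 [317.0949 109.9001]
 [318.1419  45.5374]
 [316.177  166.3117]]
[316 196]
[(60, 228), (63, 229), (66, 228), (69, 228), (72, 228), (75, 228), (78, 228), (81, 227), (84, 227), (87, 226), (90, 226), (93, 226), (96, 226), (99, 225), (102, 226), (105, 224), (108, 224), (111, 224), (114, 223), (117, 223), (120, 222), (123, 223), (126, 223), (129, 222), (132, 222), (135, 222), (138, 221), (141, 220), (144, 219), (147, 219), (150, 220), (153, 199), (156, 218), (159, 216), (162, 193), (165, 27), (168, 22), (171, 32), (174, 21), (177, 57), (180, 140), (183, 142), (186, 141), (189, 155), (192, 215), (195, 213), (198, 214), (201, 213), (204, 213), (207, 213), (210, 213), (213, 212), (216, 212), (219, 212), (222, 211), (225, 211), (228, 212), (231, 212), (234, 211), (237, 209), (240, 211), (243, 215), (246, 255), (249, 255), (252, 255), (255, 255), (258, 255), (261, 255), (264, 255), (267, 255), (270, 255), (273, 255), (276, 255), (279, 255), (282, 255), (285, 255), (288, 255), (291, 255), (294, 220), (297, 227), (300, 222), (303, 221), (306, 220), (309, 220), (312, 220), (315, 220), (318, 222), (321, 222), (324, 224), (327, 225)]
```

Call:
arm_command([
  {"delta_pos": [0, 1, -15], "dr": [0.1, 0.2, 0.2]},
  {"delta_pos": [0, 0, -20], "dr": [0, 0, 0]},
  {"delta_pos": [0, 0, -16], "dr": [0, 0, 0]},
  {"delta_pos": [0, 0, -14], "dr": [0, 0, 0]},
  {"delta_pos": [0, 0, -10], "dr": [0, 0, 0]},
  {"delta_pos": [0, 0, -6], "dr": [0, 0, 0]},
  {"delta_pos": [0, 0, 0], "dr": [0, 0, 0]},
  {"delta_pos": [0, 0, 0], "dr": [0, 0, 0]},
])

```text
time_s: 27.4
position: [0.5585, 0.3412, 0.0504]
tool_rot: [[-1.0, -0.02, 0.0], [-0.02, 1.0, 0.0], [-0.0, 0.0, -1.0]]
ft_force: [0.0, -0.0, -0.2]
grip_width: 0.0301
```

Call:
arm_command([
  {"delta_pos": [0, 0, 0], "dr": [0, 0, 0]},
  {"delta_pos": [0, 0, 0], "dr": [0, 0, 0]},
  {"delta_pos": [0, 0, 0], "dr": [0, 0, 0]},
  {"delta_pos": [0, 0, 0], "dr": [0, 0, 0]},
  {"delta_pos": [0, 0, 0], "dr": [0, 0, 0]},
  {"delta_pos": [0, 0, 0], "dr": [0, 0, 0]},
], grip=0, squeeze=80)

```text
time_s: 28.0
position: [0.5586, 0.3411, 0.0509]
tool_rot: [[-1.0, -0.02, 0.001], [-0.02, 1.0, 0.001], [-0.001, 0.001, -1.0]]
ft_force: [0.3, -0.6, 5.6]
grip_width: 0.0058
```

Call:
arm_command([
  {"delta_pos": [0, 0, 8], "dr": [0, 0, 0]},
  {"delta_pos": [0, 0, 18], "dr": [0, 0, 0]},
  {"delta_pos": [0, 0, 25], "dr": [0, 0, 0]},
  {"delta_pos": [0, 0, 30], "dr": [0, 0, -4]},
  {"delta_pos": [0, 0, 30], "dr": [0, 0, -8]},
  {"delta_pos": [-3, -10, 30], "dr": [0, 0, -8]},
  {"delta_pos": [-4, -20, 30], "dr": [0, 0, -8]},
  {"delta_pos": [-4, -28, 30], "dr": [0, 0, -8]},
  {"delta_pos": [-4, -28, 30], "dr": [0, 0, -8]},
  {"delta_pos": [-4, -28, 20], "dr": [0, 0, -8]},
  {"delta_pos": [-4, -28, 12], "dr": [0, 0, -8]},
  {"delta_pos": [-4, -28, 0], "dr": [0, 0, -8]},
  {"delta_pos": [-4, -28, 0], "dr": [0, 0, -8]},
  {"delta_pos": [-4, -28, 0], "dr": [0, 0, -8]},
  {"delta_pos": [-4, -28, 0], "dr": [0, 0, -8]},
  {"delta_pos": [-4, -28, 0], "dr": [0, 0, -8]},
  {"delta_pos": [-4, -28, 0], "dr": [0, 0, -8]},
  {"delta_pos": [-4, -28, 0], "dr": [0, 0, -8]},
  {"delta_pos": [-4, -28, 0], "dr": [0, 0, -8]},
  {"delta_pos": [-4, -28, 0], "dr": [0, 0, -8]},
])

```text
time_s: 30.0
position: [0.4987, -0.054, 0.3131]
tool_rot: [[0.658, 0.753, 0.0], [0.753, -0.658, 0.001], [0.001, -0.0, -1.0]]
ft_force: [0.4, 0.3, -0.6]
grip_width: 0.0059
```

Call:
arm_command([
  {"delta_pos": [0, -28, 0], "dr": [0, 0, -8]},
  {"delta_pos": [0, -28, 0], "dr": [0, 0, -8]},
  {"delta_pos": [0, -28, 0], "dr": [0, 0, -8]},
  {"delta_pos": [0, -28, 0], "dr": [0, 0, -8]},
  {"delta_pos": [0, -28, 0], "dr": [0, 0, -8]},
  {"delta_pos": [0, -28, 0], "dr": [0, 0, -8]},
  {"delta_pos": [0, -20, 0], "dr": [0, 0, -8]},
  {"delta_pos": [0, -10, 0], "dr": [0, 0, -8]},
  {"delta_pos": [0, 0, 0], "dr": [0, 0, -8]},
  {"delta_pos": [0, 0, 0], "dr": [0, 0, -6]},
  {"delta_pos": [0, 0, 0], "dr": [0, 0, -2]},
  {"delta_pos": [0, 0, 0], "dr": [0, 0, 0]},
])

```text
time_s: 31.2
position: [0.4991, -0.2508, 0.313]
tool_rot: [[0.858, -0.513, 0.0], [-0.513, -0.858, -0.0], [0.0, -0.0, -1.0]]
ft_force: [-0.2, 0.3, -1.3]
grip_width: 0.0054
```

```bash
cat >> st.py <<'E'
from fit import frame
H=frame(np.radians(55)); M=np.array([.496,-.418,.215]); T=np.c_[H[:,0],-H[:,1],-H[:,2]]
def head(): o=env.observe(); return H.T@(o["position"]-M)*1e3, H.T@o["ft_force"], o
E
python3 -c "
from st import *
err(down(-35),M+H@[0,.1,.0249]); err(T,M+H@[0,.1,.0249]); print(head()[0])"
```

```text
31.2 [ 0.4991 -0.2508  0.313 ] [-38.8296  20.7316  66.1735   0.0065  93.0745  -7.9661] [-0.1731  0.2603 -1.2765]
dr [ 0.0085  0.0196 -4.1369] dpos [ 39.855  -75.1569 -80.4052]
31.2 [ 0.4991 -0.2508  0.313 ] [-38.8296  20.7316  66.1735   0.0065  93.0745  -7.9661] [-0.1731  0.2603 -1.2765]
dr [-24.4601 -37.7577  -3.9236] dpos [ 39.855  -75.1569 -80.4052]
[  3.2878 138.7051 135.3223]
```

Call:
arm_command([
  {"delta_pos": [0, 0, 0], "dr": [0, 0, -4.1]},
  {"delta_pos": [0, 0, 0], "dr": [-2, -2.86, 0]},
  {"delta_pos": [0, 0, 0], "dr": [-4, -5.7, 0]},
  {"delta_pos": [4, -8, -8], "dr": [-4, -5.7, 0]},
  {"delta_pos": [6, -11, -12], "dr": [-4, -5.7, 0]},
  {"delta_pos": [6, -11, -12], "dr": [-4, -5.7, 0]},
  {"delta_pos": [6, -11, -12], "dr": [-4, -5.7, 0]},
  {"delta_pos": [6, -11, -12], "dr": [-3.8, -5.5, 0]},
  {"delta_pos": [6, -11, -12], "dr": [0, 0, 0]},
  {"delta_pos": [4, -8, -8], "dr": [0, 0, 0]},
  {"delta_pos": [1.9, -4.2, -4.4], "dr": [0, 0, 0]},
  {"delta_pos": [0, 0, 0], "dr": [0, 0, 0]},
  {"delta_pos": [0, 0, 0], "dr": [0, 0, 0]},
])

```text
time_s: 32.5
position: [0.5393, -0.3261, 0.2331]
tool_rot: [[0.579, -0.573, 0.58], [-0.404, -0.82, -0.406], [0.708, 0.001, -0.706]]
ft_force: [0.7, 0.5, -0.7]
grip_width: 0.0058
```

```bash
python3 -c "
from st import *
import pickle
err(T,M+H@[0,.1,.0249]); print(head()[:2])
o=env.observe();c=env.get_calibration('wrist'); im=env.get_image('wrist'); pickle.dump((c,im,o),open('w8.pkl','wb'))
R=o['tool_rot'];p=o['position']
# predicted plate upper-edge corners and mouth lip corners
f=lambda x,y,z:p+R@np.array([x,y,z])/1e3
print('plate',proj([f(sx*4,y,z) for y,z in ((-16.5,6.9),(74.5,6.9),(83.5,15.9)) for sx in (-1,1)],c))
print('lip',proj([M+H@[sx*.0125,0,sz*.027] for sz in (1,-1) for sx in (-1,1)],c))
g=cv2.cvtColor(im,cv2.COLOR_BGR2GRAY)
for r in range(200,310,2): print(r,''.join('%X'%(v>>4) for v in g[r,285:350]))
"
```

```text
32.5 [ 0.5393 -0.3261  0.2331] [-44.449   18.735   95.7916  18.2479  21.7977 -23.7814] [ 0.7087  0.5434 -0.684 ]
dr [ 0.0696  0.0339 -0.0418] dpos [-0.3831  0.1055 -0.4788]
(array([  0.6033, 100.1333,  24.9738]), array([-0.2936,  0.8516, -0.6738]))
plate [[309.3007 238.6986]
 [325.4296 238.7185]
 [310.318  376.3681]
 [323.7637 376.3904]
 [310.6859 373.9609]
 [323.2924 373.9817]]
lip [[294.7212 422.8674]
 [336.9047 422.9158]
 [299.6996 347.5337]
 [332.0687 347.5762]]
200 888887888878878888889CEFECCCBAA97779DFFFFFFFFFFFFFFFFFFFFFFFFFFFF
202 8888888888888888888888BEEECCCCCCCCBABEFFFFFFFFFFFFFFFFFFFFFFFFFFF
204 88888888888888888888888AEEEDCCCCCCCCABEFFFFFFFFFFFFFFFFFFFFFFFFFF
206 888888888888888888888888ADEEDCCCCCCCBABEFFFFFFFFFFFFFFFFFFFFFFFFF
208 8888888888888888888888888ADEEDCCCCCCCCAAEFFFFFFFFFFFFFFFFFFFFFFFF
210 888888888888888888888888888BDDBBBBBBBBCABEFFFFFFFFFFFFFFFFFFFFFFF
212 8888888888888888888888888876677777778ACCBBDFFFFFFFFFFFFFFFFFFFFFF
214 88888888888888888888888888777777777779CCCBBDFFFFFFFFFFFFFFFFFFFFF
216 88888888888888888888888887767777777779BCCCBACEFFFFFFFFFFFFFFFFFFF
[... 2520 characters left out ...]

290 0111111101110011100111111379A99AAAAA85111111011110011111111110011
292 0010111101010111111111112589A99AAAA985211111111101111111111111101
294 01010011111001111111111125899AAAAAAA96211111101100001111111111111
296 11111010111110011111111125899AABAAAA96211101101111011110011111101
298 10101111110110111111111125ACDEEFEEDDDA411111011101011011111001101
300 11111101101100111111111139EEFEEFFFFFEB411110111111101101110110111
302 1111101011111111011211114BEFEEFFFFFFFD511110011110011110011011101
304 1101001110010111111111114BEFEEFFFFFFFD611100101100111111001011111
306 1111010110111101101111114BEFEEFFFFFFFD611111111100111111001111111
308 1110100101110011011111114BEFEEFFFFFFFD611111011111111110010111111
```

Call:
arm_command([
  {"delta_pos": [-1.7, -2.3, -0.4], "dr": [0, 0, 0]},
  {"delta_pos": [-3.4, -4.9, 0], "dr": [0, 0, 0]},
  {"delta_pos": [-3.4, -4.9, 0], "dr": [0, 0, 0]},
  {"delta_pos": [-3.4, -4.9, 0], "dr": [0, 0, 0]},
  {"delta_pos": [-2.9, -4.1, 0], "dr": [0, 0, 0]},
  {"delta_pos": [-2.9, -4.1, 0], "dr": [0, 0, 0]},
  {"delta_pos": [0, 0, 0], "dr": [0, 0, 0]},
  {"delta_pos": [0, 0, 0], "dr": [0, 0, 0]},
])

```text
time_s: 33.35
position: [0.5214, -0.3515, 0.2321]
tool_rot: [[0.579, -0.574, 0.579], [-0.405, -0.819, -0.406], [0.708, 0.0, -0.707]]
ft_force: [0.2, 1.0, -0.9]
grip_width: 0.0062
```

```bash
python3 -c "
from st import *
print(head()); err(T,M+H@[0,.07,.0249])"
```

```text
(array([-0.1612, 69.045 , 24.4117]), array([-0.9392,  0.9179, -0.3683]), {'time_s': 33.35, 'q': array([-48.3392,  18.6336,  96.1317,  24.7654,  22.8943, -32.5568]), 'qvel': array([ 0.2986,  0.0158, -0.0542, -0.0595, -0.1279,  0.0991]), 'joint_efforts': array([ -0.3075, -40.1196, -21.3573,   0.4596,  -1.8924,  -0.058 ]), 'position': array([ 0.5214, -0.3515,  0.2321]), 'tool_rot': array([[ 0.5791, -0.5735,  0.5794],
       [-0.405 , -0.8192, -0.4061],
       [ 0.7075,  0.0004, -0.7067]]), 'ft_force': array([ 0.1958,  0.9834, -0.9245]), 'wrist_torque': array([0.3094, 0.3408, 0.0142]), 'grip_width': 0.006205201771421818})
33.35 [ 0.5214 -0.3515  0.2321] [-48.3392  18.6336  96.1317  24.7654  22.8943 -32.5568] [ 0.1958  0.9834 -0.9245]
dr [ 0.0415  0.0144 -0.0028] dpos [0.3583 0.915  0.4593]
```

Call:
arm_command([
  {"delta_pos": [-2.3, -3.3, 0], "dr": [0, 0, 0]},
  {"delta_pos": [-2.3, -3.3, 0], "dr": [0, 0, 0]},
  {"delta_pos": [-2.9, -4.1, 0], "dr": [0, 0, 0]},
  {"delta_pos": [0, 0, 0], "dr": [0, 0, 0]},
  {"delta_pos": [0, 0, 0], "dr": [0, 0, 0]},
])

```text
time_s: 33.85
position: [0.5138, -0.3622, 0.2321]
tool_rot: [[0.579, -0.574, 0.579], [-0.405, -0.819, -0.406], [0.708, 0.0, -0.707]]
ft_force: [1.4, -0.1, -0.6]
grip_width: 0.0055
```

```bash
python3 -c "
from st import *
print(head()[:2],env.observe()['wrist_torque'])"
```

```text
(array([-0.2017, 55.8973, 24.4069]), array([ 0.4286,  0.7377, -1.2979])) [0.2833 0.3402 0.0244]
```

Call:
arm_command([
  {"delta_pos": [-2.3, -3.3, 0], "dr": [0, 0, 0]},
  {"delta_pos": [-2.3, -3.3, 0], "dr": [0, 0, 0]},
  {"delta_pos": [-1.2, -1.6, 0], "dr": [0, 0, 0]},
  {"delta_pos": [0, 0, 0], "dr": [0, 0, 0]},
  {"delta_pos": [0, 0, 0], "dr": [0, 0, 0]},
])

```text
time_s: 34.35
position: [0.5081, -0.3703, 0.2321]
tool_rot: [[0.579, -0.573, 0.579], [-0.405, -0.819, -0.406], [0.708, 0.0, -0.707]]
ft_force: [0.7, -0.0, -0.8]
grip_width: 0.0054
```

```bash
python3 -c "
from st import *
print(head()[:2],env.observe()['wrist_torque'])"
```

```text
(array([-0.2125, 45.9877, 24.4359]), array([-0.156 ,  0.3758, -0.9161])) [0.3089 0.3631 0.0263]
```

Call:
arm_command([
  {"delta_pos": [-1.4, -2.0, 0], "dr": [0, 0, 0]},
  {"delta_pos": [-1.4, -2.0, 0], "dr": [0, 0, 0]},
  {"delta_pos": [0, 0, 0], "dr": [0, 0, 0]},
  {"delta_pos": [0, 0, 0], "dr": [0, 0, 0]},
])

```text
time_s: 34.75
position: [0.5054, -0.3741, 0.2321]
tool_rot: [[0.579, -0.573, 0.58], [-0.405, -0.819, -0.406], [0.707, 0.0, -0.707]]
ft_force: [1.1, 1.8, -0.9]
grip_width: 0.0055
```

```bash
python3 -c "
from st import *
import pickle
print(head()[:2],env.observe()['wrist_torque'])
o=env.observe();c=env.get_calibration('wrist'); im=env.get_image('wrist'); pickle.dump((c,im,o),open('w9.pkl','wb'))
R=o['tool_rot'];p=o['position']
f=lambda x,y,z:p+R@np.array([x,y,z])/1e3
print('plate end',proj([f(sx*4,-16.5,6.9) for sx in (-1,1)],c))
print('lip',proj([M+H@[sx*.0125,0,sz*.027] for sz in (1,-1) for sx in (-1,1)],c))
g=cv2.cvtColor(im,cv2.COLOR_BGR2GRAY)
for r in list(range(230,244,2))+list(range(270,360,2)): print(r,''.join('%X'%(v>>4) for v in g[r,280:355]))
"
```

```text
(array([-0.2892, 41.3238, 24.4269]), array([-0.7968,  2.1206, -0.541 ])) [0.5303 0.1581 0.2749]
plate end [[309.2651 238.6731]
 [325.3917 238.6919]]
lip [[293.9796 345.5856]
 [341.3491 345.6624]
 [299.642  283.0804]
 [335.0178 283.1348]]
230 B976666666666667877776566767777777777777778ABDDDDDDDDDDDDA88888887433333444
232 CBA8666666666666778777656676677676777777778ACDDDDDDDDDDDDCA8888888642333444
234 CCCB9766666666666677777756676777776777777779CDDDDDDDDDDDDDDA888888864323344
236 CCCCCA8666666666666777787656789999999999AAABCDDDDDDDDDDDDDDDB98888886432333
238 CCCCCCB9766666666666666776558CEEEEEEEEEEEEEEECBBBBBBBBCDDDDDDC9888887753333
240 CCCCCCCCA76666666665555555458DFFEEEFFFFFFFFFE745555556ACDDDDDDB988888875333
242 CCCCCCCCCB9766655655554555548DEEEEEFFFFFFFFFE8455555569CDDDDDDDB98888887533
270 3200111110101124555555445431114799AAAAAAA8510124554555455421001100111113688
272 21101010001011345555555554311137999AAAAAA8511024555554554431001110111002588
274 2111110110110135555555555431013799AAAAAA98411124555555555531101110111102578
276 11011100011011122235677776421147999AAAAAA84211357777765321
[... 2597 characters left out ...]
01111101246677788898899999A998887521011111011110111110011101
344 111100100101011111111113788888888898998898988888742011111110111111011110101
346 111100111100101111101125899AAAAAAAAAAAAAAAAAAA99852101110101010011111111111
348 11101011011101111111100112356779ABBBBCBBBA876543211111011111111111111111110
350 101001101101111111111111110110111233333222101110111111101110110011111011110
352 011101111111110110110101001110110010111011111111111111111111011110111111111
354 110000001111101111011010111101011110010011001110000111111001111011011110110
356 111111100101111010101011111111100111011111100001101100110111111111011001110
358 111010110010110111000111101010101011110110110010101010011111111111101111101
```

No contact until TCP y≈45 means the origin lies at the throat, 8 mm inside the flare lip. Home should then be at TCP y≈31.5 measured from the lip. I'll keep pushing and watch the force.

Call:
arm_command([
  {"delta_pos": [-1.4, -2.0, 0], "dr": [0, 0, 0]},
  {"delta_pos": [-1.4, -2.0, 0], "dr": [0, 0, 0]},
  {"delta_pos": [0, 0, 0], "dr": [0, 0, 0]},
  {"delta_pos": [0, 0, 0], "dr": [0, 0, 0]},
])

```text
time_s: 35.2
position: [0.5025, -0.3783, 0.2321]
tool_rot: [[0.579, -0.573, 0.579], [-0.405, -0.819, -0.406], [0.707, 0.0, -0.707]]
ft_force: [1.5, 3.3, -0.9]
grip_width: 0.0058
```

```bash
python3 -c "
from st import *
print(head()[:2],env.observe()['wrist_torque'])"
```

```text
(array([-0.2777, 36.275 , 24.421 ]), array([-1.0645,  3.5371, -0.1648])) [0.6153 0.2129 0.3728]
```

Call:
arm_command([
  {"delta_pos": [-1.4, -2.0, 0], "dr": [0, 0, 0]},
  {"delta_pos": [-0.6, -0.8, 0], "dr": [0, 0, 0]},
  {"delta_pos": [0, 0, 0], "dr": [0, 0, 0]},
  {"delta_pos": [0, 0, 0], "dr": [0, 0, 0]},
])

```text
time_s: 35.6
position: [0.5005, -0.381, 0.2321]
tool_rot: [[0.579, -0.573, 0.579], [-0.405, -0.819, -0.406], [0.707, 0.0, -0.707]]
ft_force: [0.6, 3.6, -1.0]
grip_width: 0.0057
```

```bash
python3 -c "
from st import *
print(head()[:2],env.observe()['wrist_torque'])"
```

```text
(array([-0.3042, 32.8926, 24.4481]), array([-1.8381,  3.3211,  0.4513])) [0.6802 0.1701 0.334 ]
```

Call:
arm_command([
  {"delta_pos": [-0.6, -0.8, 0], "dr": [0, 0, 0]},
  {"delta_pos": [0, 0, 0], "dr": [0, 0, 0]},
  {"delta_pos": [0, 0, 0], "dr": [0, 0, 0]},
])

```text
time_s: 35.9
position: [0.4999, -0.3818, 0.2321]
tool_rot: [[0.579, -0.573, 0.58], [-0.405, -0.819, -0.406], [0.707, 0.0, -0.707]]
ft_force: [1.4, 3.1, -0.6]
grip_width: 0.0057
```

```bash
python3 -c "
from st import *
print(head()[:2],env.observe()['wrist_torque'])"
```

```text
(array([-0.2902, 31.8856, 24.478 ]), array([-0.8621,  3.3464,  0.0296])) [0.7018 0.1888 0.3563]
```

Call:
arm_command([
  {"delta_pos": [-0.4, -0.6, 0], "dr": [0, 0, 0]},
  {"delta_pos": [0, 0, 0], "dr": [0, 0, 0]},
  {"delta_pos": [0, 0, 0], "dr": [0, 0, 0]},
])

```text
time_s: 36.2
position: [0.4995, -0.3824, 0.2321]
tool_rot: [[0.579, -0.573, 0.58], [-0.405, -0.819, -0.406], [0.708, 0.0, -0.707]]
ft_force: [1.2, 3.6, -0.9]
grip_width: 0.0057
```

```bash
python3 -c "
from st import *
import pickle
print(head()[:2],env.observe()['wrist_torque'])
o=env.observe();c=env.get_calibration('wrist'); im=env.get_image('wrist')
g=cv2.cvtColor(im,cv2.COLOR_BGR2GRAY)
for r in list(range(230,246,1)): print(r,''.join('%X'%(v>>4) for v in g[r,300:335]))
"
```

```text
(array([-0.2724, 31.1546, 24.4611]), array([-1.3485,  3.618 ,  0.1137])) [0.7572 0.2145 0.3638]
230 77777765677776777777778ACDDDDDDDDDD
231 67777776677777777767778ACDDDDDDDDDD
232 66787777776777777777777ACDDDDDDDDDD
233 66778777777777777777778ACDDDDDDDDDD
234 66677778777777777777777ACDDDDDDDDDD
235 666678777777777777777779CDDDDDDDDDD
236 7666777778AA99999AA9AAAACDDDDDDDDDD
237 667667778ADDDDDDDDDDDDDEDDDDDDDDDDD
238 666666678CEEEEEEEEFEEEEFECBBBBBBBBC
239 555545558DEEEEEEFFFFFFFFE966766677A
240 554554458DEFEEEEFFFFFFFFE744555556A
241 554555547DEFEEEFFFFFFFFFE8455555569
242 555555448CFFEEEEEFFFFFFFE8445555569
243 555555447CEEEEEEFFFFFFFFE8555555569
244 555555447CEFEEEFFFFFFFFFE8555555559
245 555555547CEFEFEEFFFFFFFFE7555555569
```

Call:
arm_command([
  {"delta_pos": [-0.6, -0.8, 0], "dr": [0, 0, 0]},
  {"delta_pos": [0, 0, 0], "dr": [0, 0, 0]},
  {"delta_pos": [0, 0, 0], "dr": [0, 0, 0]},
])

```text
time_s: 36.55
position: [0.4989, -0.3833, 0.2321]
tool_rot: [[0.579, -0.573, 0.579], [-0.405, -0.819, -0.406], [0.707, 0.0, -0.707]]
ft_force: [1.8, 4.4, -2.9]
grip_width: 0.0059
```

```bash
python3 -c "
from st import *
print(head()[:2],env.observe()['wrist_torque'])"
```

```text
(array([-0.3055, 30.1127, 24.4843]), array([-2.7994,  4.6698, -1.3145])) [0.7834 0.2099 0.4027]
```

Call:
arm_command([
  {"delta_pos": [-0.4, -0.6, 0], "dr": [0, 0, 0]},
  {"delta_pos": [0, 0, 0], "dr": [0, 0, 0]},
  {"delta_pos": [0, 0, 0], "dr": [0, 0, 0]},
])

```text
time_s: 36.85
position: [0.4988, -0.3834, 0.2321]
tool_rot: [[0.58, -0.573, 0.58], [-0.405, -0.82, -0.405], [0.707, -0.0, -0.707]]
ft_force: [3.2, 6.3, -0.2]
grip_width: 0.0056
```

```bash
python3 -c "
from st import *
print(head()[:2],env.observe()['wrist_torque'])"
```

```text
(array([-0.3688, 29.9191, 24.5047]), array([-0.8614,  7.0342,  0.5142])) [ 0.972  -0.0256  0.7617]
```

The plate is home: the travel stopped and the force jumped to 7 N. I'll hold, run one last numeric check, and hand in.

Call:
arm_command([
  {"delta_pos": [0, 0, 0], "dr": [0, 0, 0]},
  {"delta_pos": [0, 0, 0], "dr": [0, 0, 0]},
  {"delta_pos": [0, 0, 0], "dr": [0, 0, 0]},
  {"delta_pos": [0, 0, 0], "dr": [0, 0, 0]},
  {"delta_pos": [0, 0, 0], "dr": [0, 0, 0]},
])

```text
time_s: 37.35
position: [0.4988, -0.3834, 0.2321]
tool_rot: [[0.579, -0.573, 0.58], [-0.405, -0.82, -0.405], [0.707, -0.0, -0.707]]
ft_force: [2.8, 6.7, -1.1]
grip_width: 0.0057
```

```bash
python3 -c "
from st import *
import pickle
print(head()[:2],env.observe()['grip_width'])
c,im0=pickle.load(open('d0.pkl','rb'))['top']; im=env.get_image('top')
g=cv2.cvtColor(im,cv2.COLOR_BGR2GRAY)
for r in range(178,188): print(r,''.join('%X'%(v>>4) for v in g[r,218:312]))
print(proj([[.5597,.208,.044],[.5597,.148,.044],[.558,.306,.044],[.558,.226,.044]],c))
# bystanders: changed area outside arm
d=cv2.absdiff(im,im0).max(2); print('diff', [(n,int(d[a:b,e:f].max())) for n,a,b,e,f in (('bottle',195,210,168,188),('carton',222,246,192,218),('cup',147,164,395,413),('spinner',224,246,414,438),('marker',230,248,440,470))])
env.close_job()
"
```

```text
(array([-0.3541, 29.9096, 24.4948]), array([-1.8509,  7.0988,  0.3488])) 0.00571754010572679
178 7777544444444444444443333333333333333333333333333333333333333333333333333333334444433334777777
179 7776433333333333333333333332333333333333334444443344444454444422222334555555555555523324777777
180 7776423333332223222222222222222222222223456666666677777999998732223669AABAAAAABAAA944634777777
181 77764332222122222112121221212222222222258AAAAAAAAAAAAAAAAAAAA843335AAAAAAAAAAAAAAA946854777777
182 77765552112122222222222222222222233222348A9999999999877777666533324996665555555555533534777777
183 7777678322232333333332333333233333332223455555555554444443333333322443333332233332322324777777
184 7777655222222233222222222222222222222222222222222222222232222222222222222223332333333334777777
185 7776533112222221222222222222212222222222222233333322334433333333333333333333333433333334777777
186 7776422222232222333333333333333333333333333333333333333333333333333333333333344444434333577777
187 7776433333333233333333333333333333333333334444443333333333344443334444444444445554445555777777
[[283.9568 180.7473]
 [300.4214 180.6262]
 [256.997  181.406 ]
 [279.0117 181.2462]]
diff [('bottle', 11), ('carton', 6), ('cup', 17), ('spinner', 113), ('marker', 75)]
the job is handed in; nothing more can be done
```

I filed the short and middle plates in their own rack rows and let go of them. The long plate is in the reader, still gripped with the 80 N squeeze setting. I handed the job in at about 37.4 s; it gives no verdict.

- **Long plate turn:** The last joint's range did not allow a direct grasp in the right direction. I set the plate briefly in the empty long row, turned the gripper half round, and regripped it by the plain end. The long row is empty again.
- **Seating in the reader:** The plate went past the 5 mm stop that any other end or side would hit. It stopped after about 15 mm of follower travel, where the force rose to about 7 N. It then held still for 0.5 s with no slip seen. I inferred the follower value from this travel and force, because I could not read it directly.
- **Filed plates:** The last top picture shows both bright edges within about 1 pixel (3–4 mm) of where they belong. An earlier wrist picture put their tops at seated height (about 44–45 mm).
- **Bystanders:** The bottle, carton and cup areas are unchanged in the last picture. The spinner and marker areas changed, which is probably the arm and its shadow over them now. The lowest part of the arm or its load there stayed above about 0.19 m and I felt no contact, but I did not confirm that they have not moved.
- **Wrong assumption corrected:** I first took the reader's origin to be at the outer flare edge. It is at the throat, about 8 mm further in, and I corrected this from the point where the plate met the spring.

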